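# Feed the cheese along the wire slicer's fence with the push stick

### The job

Pick up the wooden push stick from its slate and use it, never the hand, to bring the cheese snugly against the steel fence of the wire slicer before its front end passes the dark inlaid line, then feed it along, keeping it against the fence, until it meets the end stop under the wire bow. Then put the stick back on its slate, standing on its sole as it was, and let go. Leave everything else on the table where it is.

Things in the scene. Friction and masses are not known exactly. Their poses are not given: they have to be found in the camera images.
- slicer: Wire cheese slicer fixed on the table: pale board 200 (x) x 380 (y) x 20 mm thick, origin at the centre of its underside. Cheese is fed along its +y. Steel fence along y: inner face (looking to -x) at x = +75, 15 mm thick, y -180 to +180, top 52 mm above the table. Wooden end stop: face (looking to -y) at y = +165, x -60 to +75, top 52 mm above the table. The -x and -y sides are open.
- slicer_corner (a point): The inner corner where fence face and end-stop face meet, on the board's top surface (20 mm above the table).
- slicer_line (a point): Middle of the dark line, 6 mm wide, inlaid across the board (along x), 90 mm before the end stop, flush with the board's top.
- slicer_bow (a point): Underside middle of the raised wire bow: a steel hoop, 8 mm bar, its top 116 mm above the table, across the board at board y = +120 mm, one post at x = -88 mm, the other on the fence. The cheese passes below it.
- cheese: Firm pale-yellow cheese block 60 (x) x 100 (y) x 45 mm high, about 0.2 to 0.4 kg, loose on the board before the dark line; origin at the centre of its underside. Its nearest corner starts 11 to 65 mm clear of the fence, its long axis up to 0.3 rad askew to it. Fully fed, its origin is 30 mm from the fence face and 50 mm from the end-stop face.
- stick: Brown wooden push stick, 185 mm long, 0.12 kg, standing on its flat sole; origin on the sole's underside, on the bar's centre line; +x towards the nose, z up. Bar 24 wide, 18 high, x -85 to +75. Grip fin and notched nose: see their points. With the nose along the feed, the notch's lip is on the side away from the fence.
- stick_fin (a point): Top centre of the upright grip fin, 78 mm above the sole at stick x = -40: 50 mm long (x), 18 mm thick (y), rising 60 mm above the bar. Pinch it across its thickness.
- stick_notch (a point): Inner corner of the nose's notch (stick x 75, y +8, 9 mm above the sole); it takes a rear corner of the cheese. Head: x 45 to 75, y -24 to +18, 18 mm high; its front face x = 75 pushes the cheese's end. Lip: x 75 to 100, y +8 to +18. The head's flat side y = -24 faces the fence when the nose points along the feed.
- slate: Dark grey slate slab, fixed, 240 (x) x 130 (y) x 8 mm thick; origin at the centre of its underside. The stick starts on it, nose roughly along slate +x.
- mug: White mug, 86 mm across, 85 mm high, origin under its centre. Bystander beyond the fence.
- dripper: Mustard ceramic coffee dripper, flange 120 mm across, 75 mm high, origin under its centre. Bystander on the robot's side of the slicer.
- bowl: Green spotted lidded bowl, 150 mm across, 118 mm high, origin under its centre. Bystander beyond the slicer's end stop.
- bottle: Pink drink bottle, 68 mm across, 215 mm high, origin under its centre. Bystander beyond the slicer's end stop.
- saucer: White saucer, 120 mm across, 14 mm high, origin under its centre. Bystander on the robot's side of the slicer.
- jar: Amber jar with a steel cap, 68 mm across, 90 mm high, origin under its centre. Bystander beside the slate.
- spoon: Wooden-handled spoon, about 190 mm long, lying flat on the table on the robot's side, between slate and slicer. Bystander.
Not all that is in view belongs to the job. There is more than one size of the stick; the job needs the larger.

How it is judged (in metres and radians):
On the way, in this order (a step that is already met when the one before it is completed fails the run):
1. the cheese is snug and square against the fence with its front end still short of the dark line (x of cheese in the frame of slicer above 0.04 m and angle between the y axis of cheese and the y axis of slicer, either way round below 0.06 rad and y of cheese in the frame of slicer below 0.025 m), for 0.1 s.
2. the cheese has met the end stop, still snug against the fence (x of cheese in the frame of slicer above 0.04 m and angle between the y axis of cheese and the y axis of slicer, either way round below 0.06 rad and y of cheese in the frame of slicer above 0.11 m and angle between cheese's own z axis and vertical below 0.06 rad), for 0.2 s.
At the end, for the whole second after the job is handed in: The cheese lies flat on the board within 5 mm of the fence and of the end stop and within 0.06 rad of square, at rest; the stick stands on its sole on the slate, its origin within 60 mm (along) and 50 mm (across) of the slate's centre, at rest and released (all of step 2 and z of cheese in the frame of slicer below 0.025 m and linear speed of each of cheese, stick below 0.01 m/s and x of stick in the frame of slate between -0.06 and 0.06 m and y of stick in the frame of slate between -0.05 and 0.05 m and z of stick in the frame of slate between 0.004 and 0.013 m and angle between stick's own z axis and vertical below 0.08 rad); the robot touches nothing.
It fails at once if the hand touches the cheese (contact force between any of the fingers, the arm and cheese above 0.5 N).
It fails at once if the cheese strays from the fence (more than 8 mm or 0.12 rad) once its front end is over 10 mm past the dark line (y of cheese in the frame of slicer above 0.035 m and (x of cheese in the frame of slicer below 0.037 m or angle between the y axis of cheese and the y axis of slicer, either way round above 0.12 rad)).
It fails at once if a bystander is moved by more than 20 mm (distance of any of mug, dripper, bowl, bottle, saucer, jar, spoon from where it was at the start of the episode above 0.02 m).
It also fails if it takes over 62 s, if anything falls off the work surface, if the arm or the gripper's body presses on something with over 40 N, if the wrist force passes 120 N, or if a joint passes its speed limit or range.

### The arm

A 6-joint arm with a two-finger parallel gripper is mounted at the origin on the work surface. World frame = base frame: x ahead of the robot, y to its left, z up, the work surface at z = 0. Lengths are in mm, angles in rad, forces in N, time in s.
With the tool pointing down it reaches from about 300 to 775 mm from the base axis. Payload 14.6 kg.
Tool frame: the origin (TCP) lies at the very end of the fingers, on their centre line; the grasp point (between the pads) lies manip.grasp_offset behind it (manip.grasp_offset is the distance from the TCP to the grasp point, in mm); z points along the fingers, y is the direction in which the jaws open and shut (so a half turn about z gives the same grasp; the last joint's range is limited). The gripper opens to 94 mm and grips with 3 to 60 N. Pads are 16 mm wide; open, the fingers measure 119 mm over their backs; the gripper's body (75 mm by 177 mm) begins 78 mm behind the grasp point.
Start: joints at [1.274, 0.3, 1.521, -0, 1.321, -0.067], TCP at [125.278, 535.532, 172.246] pointing down, gripper open.
Joint ranges: [-3.03, 3.03], [-0.79, 2.21], [0.23, 2.52], [-1.04, 4.18], [0, 3.07], [-2.55, 2.55]. Speed limits (rad/s): [2.22, 2.22, 2.57, 3.14, 3.14, 3.14].

### API

Orientations are given as [roll, pitch, yaw] about the fixed x, y, z axes, in that order (R = Rz(yaw) Ry(pitch) Rx(roll)).
In Python, from cell import manip gives the robot as it stands.
- The arm moves only by the tool send_rows, never from a script. Its argument "commands" is a list of rows, each a list of 2 entries, a list of its own where there are three numbers: the shift along the tool's x, y, z in m, then the turn about the tool's z in rad. A call has exactly 8 rows; each row is the pose to reach, as a shift and turn from the pose commanded when the call began, along the tool's axes at that moment; what a row does not reach only later rows make up. A row lasts 1/12 s, in which the tool goes at most 41.7 mm and 7.16 degrees, less where a joint would pass 70% of its speed; a pose out of reach is approached as far as the arm can. A call with a gripper value outside its range is refused whole. "hand" is the closure, from -1 (fully open) to 1 (shut), so that 0 is half open, set as the call begins (left out, the last holds). The fingers move at their own pace and stop on an object; "force" is the grip in N (left out, the last holds). Time passes only in rows, so rows that repeat a pose let the fingers close, or fill a call up. It gives the time, the measured TCP pose, the force and the opening at its end, in the units of the state.
- manip.read_state(): the state, without advancing time (a new reading comes with each control period).
- manip.camera(name): name is "side" or "top" or "wrist"; returns the picture (480x640x3 uint8, red, green, blue); there is no depth.
- manip.camera_model(name): a dict with "K" (3x3 intrinsics, pixels), "eye" and "attitude" of the camera in the world; the wrist camera has in their place "mount" (4x4, takes a point from camera to tool coordinates, whose origin is the TCP and whose axes are the flange's). Camera axes: x right, y down, z forward; pixel columns grow to the right and rows downward; lengths in mm; the calibration is good to about 2 mm. A picture is of the moment at which its call begins: read the wrist's pose just before it. camera_model takes no time and is no camera call.
- manip.sign_off(): hands the job in, once; it reports no verdict.
The state is a dict: "clock": time; "joints": joint angles; "qd": joint speeds; "effort": joint torques, N m; "eef_pos": TCP position; "eef_rot": TCP orientation; "wrist_force": force on the tool from outside, world axes, zero at the start; "moment": the same for the moment, N m; "finger_gap": finger opening in mm.
Only numpy, scipy, OpenCV 4.12 (cv2) and the standard library are available. Lean on these libraries where they do the work, as an engineer would, in place of code of your own. Each camera call takes 0.05 s, during which the arm holds its last target.

## Working session

There is one attempt and no reset: what is moved stays moved. The work goes in short steps, Python scripts to look and compute and a tool call to move; the robot and the scene stay as the last step left them, time stands still between calls to the robot, and variables do not carry over. Pictures are saved under pics/ and viewed, and the job is handed in when it is done.

Besides the shell and the picture viewer there is one more tool, called after "Request:" as name(argument=value, ...), one argument or row to a line, values as JSON. send_rows: Moves the arm, as the interface text tells. Its arguments: {"type":"object","properties":{"commands":{"type":"array","items":{"type":"array"}},"hand":{"type":"number"},"force":{"type":"number"}},"required":["commands"]}

```bash
ls; mkdir -p pics
python3 - <<'E'
from cell import manip
import cv2,json
s=manip.read_state();print(s, manip.grasp_offset)
for n in("top","side","wrist"):
    im=manip.camera(n);cv2.imwrite(f"pics/{n}0.png",im[:,:,::-1]);print(n,manip.camera_model(n))
E
```

```text
pics
{'clock': 0.0, 'joints': array([ 1.27441980e+00,  3.00463484e-01,  1.52157681e+00, -3.41269900e-05,
        1.32073218e+00, -6.66430091e-02]), 'qd': array([ 0.00049167,  0.00100813,  0.00013327,  0.0007107 ,  0.00224182,
       -0.00233306]), 'effort': array([ 5.61427732e-04, -5.31784201e+01, -3.52737808e+01,  7.08972942e-02,
        2.43730098e-02, -7.03275646e-05]), 'eef_pos': array([125.18997463, 535.24471381, 171.6923488 ]), 'eef_rot': array([-3.14041325e+00, -4.55862753e-05,  2.91186757e+00]), 'wrist_force': array([-0.35066286, -0.19023336, -0.51829441]), 'moment': array([-0.01868637,  0.02092671, -0.08086451]), 'finger_gap': 94.03709183766081} 18.8
top {'K': array([[533.62469584,   0.        , 313.04612968],
       [  0.        , 533.62469584, 245.38049625],
       [  0.        ,   0.        ,   1.        ]]), 'eye': array([ 451.24134336,  -31.0983461 , 1442.50557945]), 'attitude': array([-3.08981403,  0.00748147, -1.58908963])}
side {'K': array([[518.47723001,   0.        , 314.10383569],
       [  0.        , 518.47723001, 236.93852389],
       [  0.        ,   0.        ,   1.        ]]), 'eye': array([-176.80907683, -755.49454308,  818.01078117]), 'attitude': array([-2.17347745, -0.02184668, -0.75002441])}
wrist {'K': array([[336.3471083,   0.       , 320.2647559],
       [  0.       , 336.3471083, 242.4031297],
       [  0.       ,   0.       ,   1.       ]]), 'mount': array([[-1.60378866e-04, -9.63003271e-01, -2.69489657e-01,
         7.83672171e+01],
       [ 9.99999882e-01, -3.07211386e-05, -4.85340671e-04,
        -1.05584945e+00],
       [ 4.59105624e-04, -2.69489703e-01,  9.63003162e-01,
        -2.12136576e+02],
       [ 0.00000000e+00,  0.00000000e+00,  0.00000000e+00,
         1.00000000e+00]])}
```

View pics/top0.png

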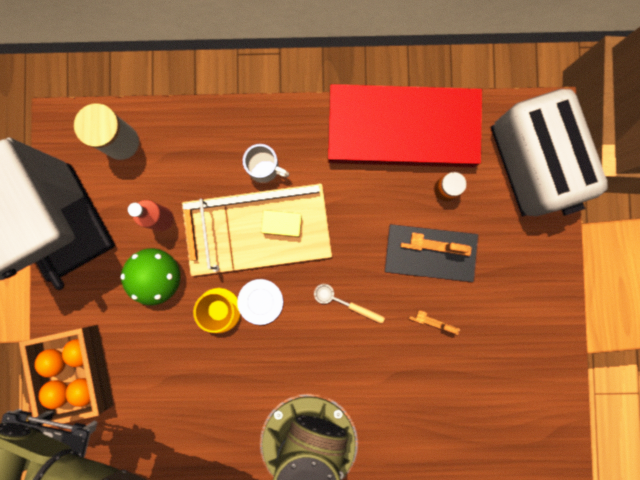

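View pics/side0.png

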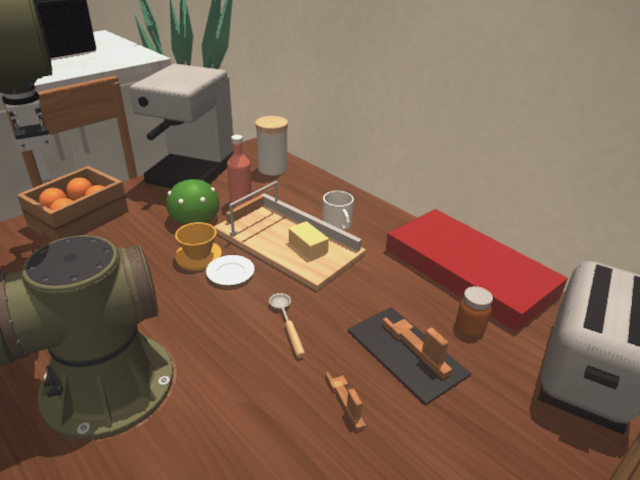

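View pics/wrist0.png

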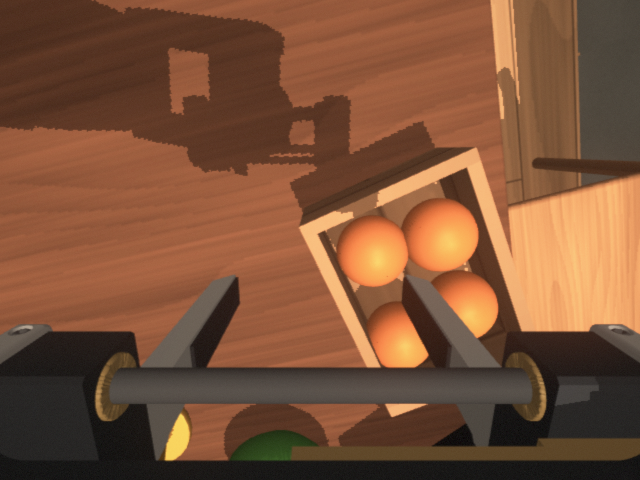

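The top view shows the slicer at about (257,230), the cheese at (282,224), the slate at (432,252) with the larger stick on it, and the small decoy stick at (435,322). The fence is on the upper (+x) side and the feed runs left (+y). Next I'll zoom in to measure.

```bash
cat > h.py <<'E'
import numpy as np,cv2
from cell import manip
from scipy.spatial.transform import Rotation as R
def cam(name,st=None):
    m=manip.camera_model(name)
    if name=="wrist":
        T=R.from_euler('xyz',st['eef_rot']).as_matrix(); M=m['mount']
        return m['K'],T@M[:3,:3],T@M[:3,3]+st['eef_pos']
    return m['K'],R.from_euler('xyz',m['attitude']).as_matrix(),m['eye']
def ray(c,px,z):
    K,Rm,e=c; px=np.atleast_2d(px).astype(float)
    d=np.c_[px,np.ones(len(px))]@np.linalg.inv(K).T@Rm.T
    return e+d*((z-e[2])/d[:,2])[:,None]
def proj(c,P):
    K,Rm,e=c; q=(np.atleast_2d(P)-e)@Rm@K.T
    return q[:,:2]/q[:,2:]
E
python3 - <<'E'
from h import *
im=cv2.imread("pics/top0.png")
c=cam("top");print(proj(c,[[0,0,0],[400,0,0],[400,200,0]]))
cv2.imwrite("pics/t_slicer.png",cv2.resize(im[170:290,170:340],None,fx=4.7,fy=4.7,interpolation=cv2.INTER_CUBIC))
cv2.imwrite("pics/t_slate.png",cv2.resize(im[215:345,375:490],None,fx=4.6,fy=4.6,interpolation=cv2.INTER_CUBIC))
E
```

```text
[[308.51067359 443.34277159]
 [305.86112741 292.28331469]
 [231.73570518 293.62399537]]
```

View pics/t_slicer.png

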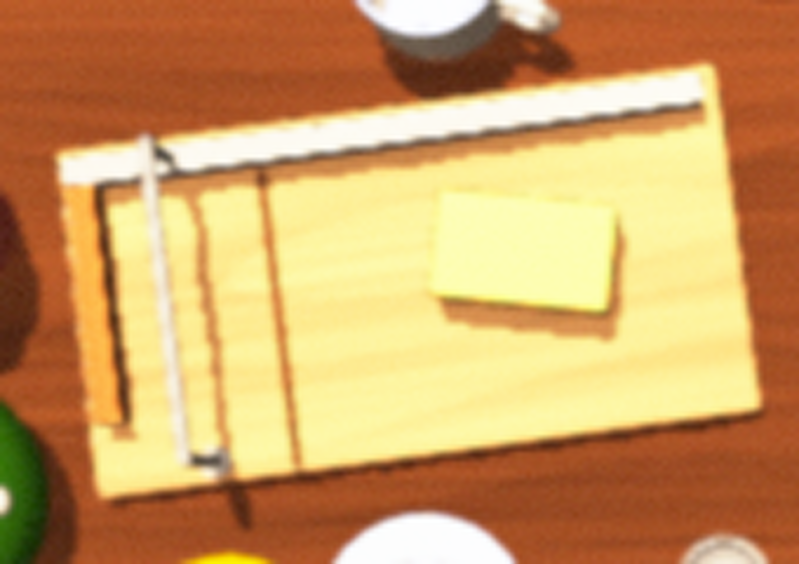

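View pics/t_slate.png

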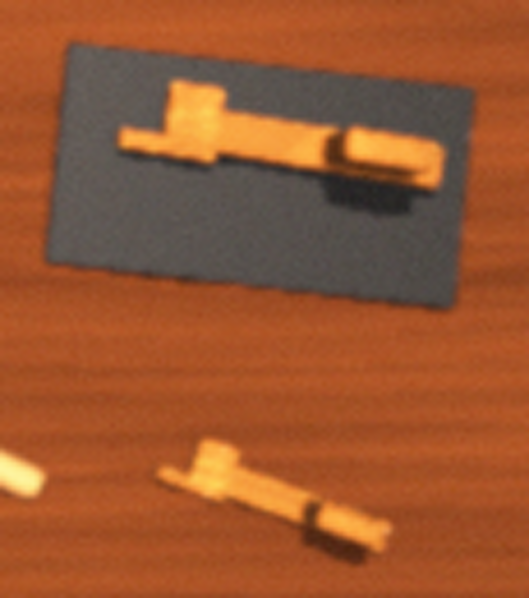

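```bash
cat >> h.py <<'E'
def fitrect(P,x,y):  # P world xy of corners, local corner coords
    L=np.array(list(zip(x,y)),float);P=np.array(P)[:,:2]
    a=P-P.mean(0);b=L-L.mean(0)
    th=np.arctan2((b[:,0]*a[:,1]-b[:,1]*a[:,0]).sum(),(b*a).sum())
    Rm=np.array([[np.cos(th),-np.sin(th)],[np.sin(th),np.cos(th)]])
    t=P.mean(0)-Rm@L.mean(0); res=P-(L@Rm.T+t)
    return t,th,np.abs(res).max()
E
python3 - <<'E'
from h import *
c=cam("top")
f=lambda z,s,o:(np.array(z)+.5)/s-.5+np.array(o)
S=f([(57,153),(713,65),(760,407),(103,497)],4.7,(170,170))
print("slicer",fitrect(ray(c,S,20),[100,100,-100,-100],[190,-190,-190,190]))
t,th,_=fitrect(ray(c,S,20),[100,100,-100,-100],[190,-190,-190,190])
Ch=f([(440,193),(615,206),(605,312),(433,297)],4.7,(170,170))
tc,tth,r=fitrect(ray(c,Ch,65),[30,30,-30,-30],[50,-50,-50,50])
print("cheese",tc,tth,r)
Rm=np.array([[np.cos(th),-np.sin(th)],[np.sin(th),np.cos(th)]])
print("cheese in slicer",(tc-t)@Rm,tth-th)
Sl=f([(70,43),(473,90),(453,306),(48,264)],4.6,(375,215))
print("slate",fitrect(ray(c,Sl,8),[120,-120,-120,120],[65,65,-65,-65][::-1]),)
print(ray(c,Sl,8)[:,:2])
# stick: head/lip & bar at top z=8+18
St=f([(120,150),(170,80),(228,88),(217,162),(118,127),(440,190)],4.6,(375,215))
print(ray(c,St,26)[:,:2])
Fn=f([(347,127),(443,145),(441,172),(343,155)],4.6,(375,215))
print(ray(c,Fn,86)[:,:2])
E
```

```text
slicer (array([571.44051861, 128.82386734]), np.float64(0.11737477565111246), np.float64(2.188490514589546))
cheese [581.88862284  60.0715272 ] -0.09865567539956296 2.602384671777372
cheese in slicer [  2.324942   -69.50281866] -0.21603045105067542
slate (array([ 500.00718093, -338.90721942]), np.float64(1.442899858372305), np.float64(2.022042631575573))
[[ 579.70279132 -229.64716903]
 [ 547.67986239 -464.19568842]
 [ 421.96755129 -448.2783607 ]
 [ 450.67851872 -213.50765955]]
[[ 515.6076029  -254.37830504]
 [ 555.54968374 -284.31342578]
 [ 550.28696054 -317.63434658]
 [ 507.6387933  -310.05825941]
 [ 528.91872783 -253.58127357]
 [ 489.11434923 -437.82553222]]
[[ 523.26232149 -370.50326452]
 [ 512.32142518 -423.08263568]
 [ 497.4311101  -421.48088143]
 [ 507.82386456 -367.81054421]]
```

```bash
cat >> h.py <<'E'
def rel(x,y,z,yaw,frm=None):
    if frm is None:
        s=manip.read_state(); p=s['eef_pos'];yw=s['eef_rot'][2]; Rm=R.from_euler('xyz',s['eef_rot']).as_matrix()
    else:
        p=np.array(frm[:3]);yw=frm[3]
    Rm=R.from_euler('xyz',[np.pi,0,yw]).as_matrix()
    d=Rm.T@(np.array([x,y,z])-p)/1000
    return np.round(d,4), round((yw-yaw+np.pi)%(2*np.pi)-np.pi,4)
E
python3 - <<'E'
from h import *
print(rel(280,380,290,2.3)); print(rel(430,110,290,2.15))
E
```

```text
(array([-0.1861, -0.116 , -0.1182]), np.float64(0.6118))
(array([-0.3936, -0.3447, -0.1182]), np.float64(0.7618))
```

Request:
send_rows(
  commands=[
    [[-0.02,-0.012,-0.03],0.08],
    [[-0.045,-0.028,-0.055],0.16],
    [[-0.07,-0.044,-0.075],0.24],
    [[-0.098,-0.061,-0.09],0.32],
    [[-0.126,-0.079,-0.1],0.4],
    [[-0.15,-0.096,-0.11],0.48],
    [[-0.175,-0.112,-0.115],0.55],
    [[-0.186,-0.116,-0.118],0.61],
  ],
  hand=-1,
)

```text
clock: 0.82
eef_pos: [281.7, 378.1, 291.2]
eef_rot: [3.14, 0.0, 2.296]
wrist_force: [-0.6, 0.3, 0.1]
finger_gap: 94.0
```

Run:
```python
from h import *
s=manip.read_state();print(s['clock'],s['eef_pos'],s['eef_rot'])
print(rel(450,100,280,1.6)); print(rel(505,-170,260,1.37,(450,100,280,1.6)))
```

```text
0.8167 [281.71574837 378.08777053 291.18576894] [3.14036261e+00 3.34712879e-04 2.29627389e+00]
(array([-0.3197, -0.0586,  0.0112]), np.float64(0.6963))
(array([-0.2715,  0.0471,  0.02  ]), 0.23)
```

Run:
```python
from h import *
print(rel(520,60,290,1.69))
```

```text
(array([-0.3961, -0.0328,  0.0012]), np.float64(0.6063))
```

Request:
send_rows(
  commands=[
    [[-0.04,-0.004,0],0.08],
    [[-0.08,-0.008,0],0.16],
    [[-0.12,-0.012,0],0.24],
    [[-0.16,-0.016,0],0.32],
    [[-0.2,-0.02,0],0.4],
    [[-0.24,-0.022,0],0.48],
    [[-0.28,-0.025,0],0.56],
    [[-0.31,-0.028,0],0.606],
  ],
)

```text
clock: 1.48
eef_pos: [467.3, 128.2, 290.0]
eef_rot: [-3.141, 0.0, 1.69]
wrist_force: [0.2, 1.1, -0.6]
finger_gap: 93.7
```

Run:
```python
from h import *
s=manip.read_state();print(s['clock'],s['eef_pos'],s['eef_rot'])
s=manip.read_state();im=manip.camera("wrist");cv2.imwrite("pics/w1.png",im[:,:,::-1])
import pickle;pickle.dump(s,open("pics/w1.pkl","wb"))
print(s['qd'])
```

```text
1.4833 [467.3068966  128.19984461 290.03021721] [-3.14137764e+00  2.39840905e-04  1.69016815e+00]
[-0.66831271  0.27398636 -0.29385634  0.00359205  0.02114016 -0.16087512]
```

View pics/w1.png

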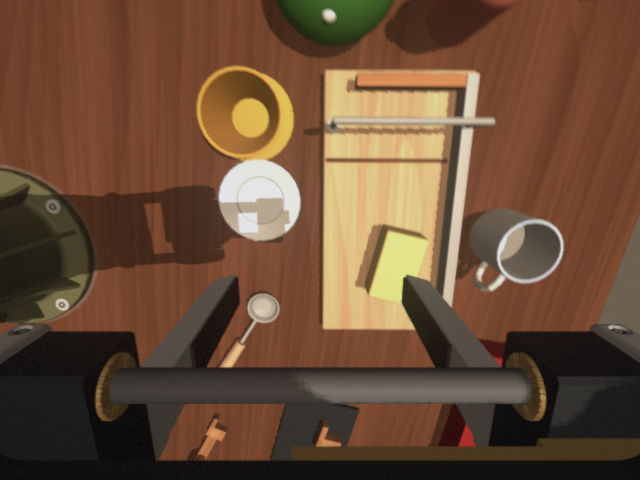

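The wrist view shows the whole slicer (board corners near (325,70), (478,70), (323,328)) and the cheese at (400,265), partly behind a finger. The arm was still moving, so I'll shift over and settle before measuring.

Request:
send_rows(
  commands=[
    [[-0.02,0.025,0],0],
    [[-0.04,0.05,0],0],
    [[-0.055,0.075,0],0],
    [[-0.06,0.09,0],0],
    [[-0.06,0.1,0],0],
    [[-0.06,0.1,0],0],
    [[-0.06,0.1,0],0],
    [[-0.06,0.1,0],0],
  ],
)

```text
clock: 2.2
eef_pos: [572.2, 83.9, 290.3]
eef_rot: [-3.141, -0.0, 1.696]
wrist_force: [0.6, 0.8, 0.7]
finger_gap: 94.2
```

Run:
```python
from h import *
s=manip.read_state();im=manip.camera("wrist");cv2.imwrite("pics/w2.png",im[:,:,::-1])
import pickle;pickle.dump(s,open("pics/w2.pkl","wb"))
print(s['clock'],s['eef_pos'],s['eef_rot'],s['qd'])
```

```text
2.2 [572.19542376  83.91111559 290.26874482] [-3.14139609e+00 -3.52026433e-05  1.69626735e+00] [ 0.00017193 -0.01116054  0.00214284  0.00136721 -0.00014842 -0.00095414]
```

View pics/w2.png

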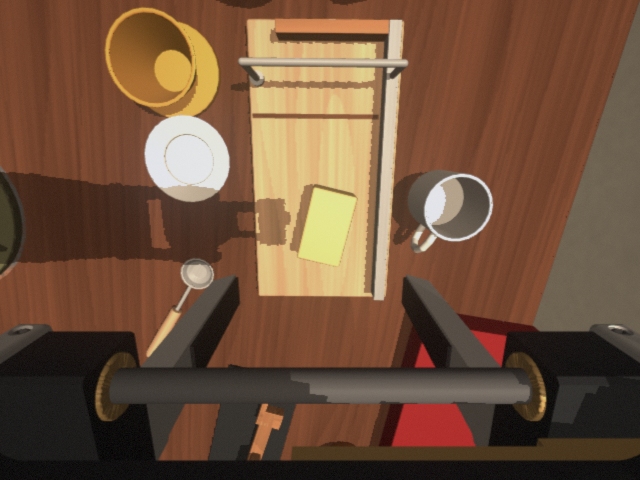

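Everything is now visible and unoccluded: board left edge at x≈250–258, fence top at x≈385–400, cheese at about (327,226), dark line at v≈116.

Run:
```python
import cv2
im=cv2.imread("pics/w2.png")
cv2.imwrite("pics/w2z.png",cv2.resize(im[10:160,230:430],None,fx=4,fy=4,interpolation=cv2.INTER_CUBIC))
cv2.imwrite("pics/w2y.png",cv2.resize(im[160:310,230:430],None,fx=4,fy=4,interpolation=cv2.INTER_CUBIC))
```

```text
(no output)
```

View pics/w2z.png

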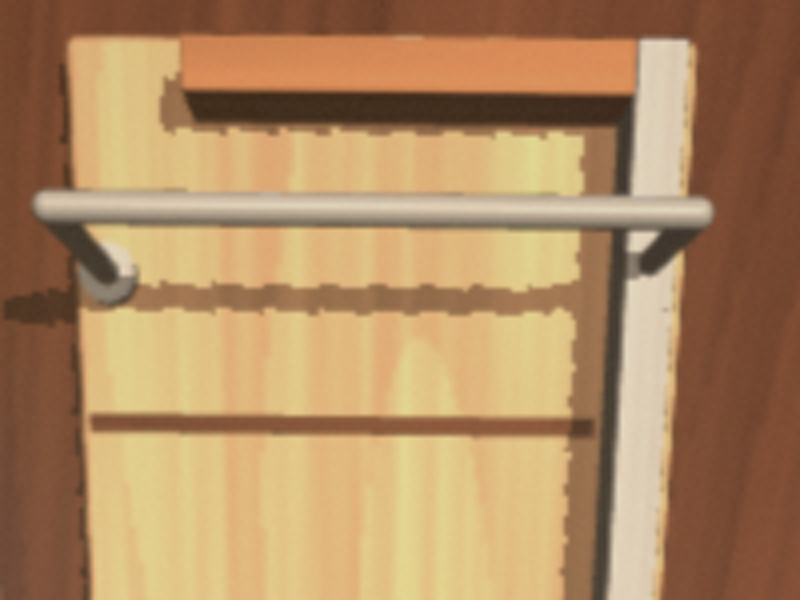

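View pics/w2y.png

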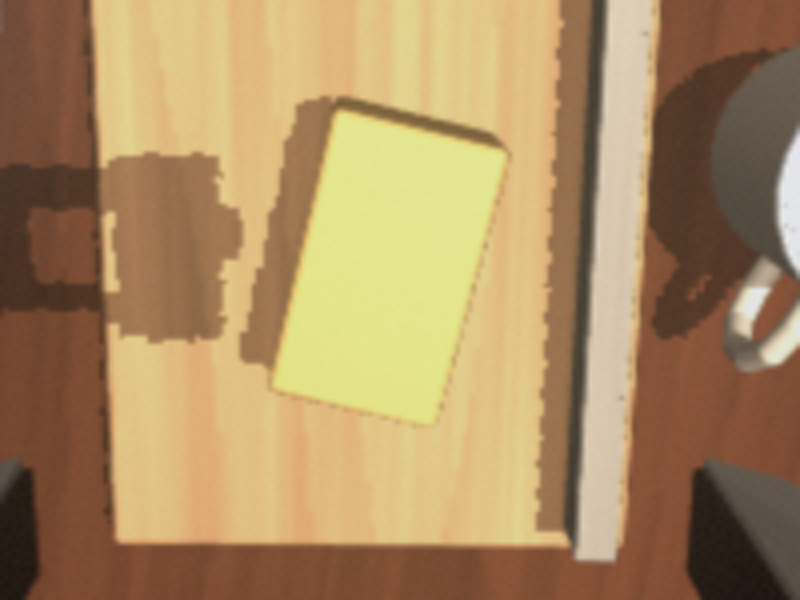

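Run:
```python
from h import *
import pickle
s=pickle.load(open("pics/w2.pkl","rb"));c=cam("wrist",s)
f=lambda z,o:(np.array(z)+.5)/4-.5+np.array(o)
Z=(230,10);Y=(230,160)
B=np.r_[f([(68,38),(695,42)],Z),f([(625,547),(116,545)],Y)]
P=ray(c,B,20); print(P[:,:2]); r1=fitrect(P,[-100,100,100,-100],[190,190,-190,-190]);print("board",r1)
F=np.r_[f([(183,93),(635,93)],Z),f([(573,562),(615,562)],Y)]
P=ray(c,F,52);print(P[:,:2]); r2=fitrect(P,[-60,75,75,90],[165,165,-180,-180]);print("fence",r2)
P=ray(c,f([(90,424),(594,430)],Z),20);print("line mid",P[:,:2])
C=f([(338,108),(508,152),(434,426),(273,388)],Y)
P=ray(c,C,65);r3=fitrect(P,[-30,30,30,-30],[50,50,-50,-50]);print("cheese",r3)
for t,th,_ in(r1,r2):
    Rm=R.from_euler('z',th).as_matrix()[:2,:2]
    print("cheese in slicer",(r3[0]-t)@Rm,r3[1]-th,"\n",((P[:,:2]-t)@Rm))
```

```text
[[450.83346787 303.91496712]
 [646.35447074 327.40615905]
 [691.4400108  -47.39893964]
 [494.46357495 -71.4004993 ]]
board (array([570.77288109, 128.13042181]), np.float64(0.11830360597880753), np.float64(1.7869052390667548))
[[492.95186958 284.41903206]
 [625.69046408 301.12197004]
 [665.08959497 -41.8413319 ]
 [680.30718803 -39.9209587 ]]
fence (array([570.44801546, 128.26323092]), np.float64(0.11430440397723458), np.float64(0.9314995680942957))
line mid [[465.73855416 191.05065788]
 [634.48253678 210.38536679]]
cheese (array([583.1912171 ,  60.23171213]), np.float64(-0.11322504574750462), np.float64(1.8643839707814323))
cheese in slicer [  4.31759727 -68.88982653] -0.23152865172631215 
 [[ -12.34264078  -14.53789789]
 [  43.01879757  -28.36032732]
 [  20.95045555 -123.01125314]
 [ -34.35622324 -109.64982776]]
cheese in slicer [  4.90066438 -69.04100394] -0.2275294497247392 
 [[ -11.97680421  -14.75613743]
 [  43.43946997  -28.35705534]
 [  21.74983159 -123.09547977]
 [ -33.60983982 -109.95534323]]
```

Run:
```python
from h import *
print(rel(510,-405,230,1.39))
```

```text
(array([-0.4773, -0.1229,  0.0605]), np.float64(0.3063))
```

Request:
send_rows(
  commands=[
    [[-0.038,-0.01,0],0.04],
    [[-0.076,-0.02,0],0.08],
    [[-0.115,-0.03,0],0.12],
    [[-0.153,-0.04,0],0.16],
    [[-0.192,-0.05,0],0.2],
    [[-0.23,-0.06,0],0.24],
    [[-0.268,-0.07,0.01],0.28],
    [[-0.305,-0.08,0.02],0.306],
  ],
)

```text
clock: 2.92
eef_pos: [530.7, -230.5, 271.1]
eef_rot: [3.14, 0.001, 1.388]
wrist_force: [0.9, 0.1, -0.3]
finger_gap: 93.9
```

Run:
```python
from h import *
s=manip.read_state();print(s['eef_pos'],s['eef_rot'])
print(rel(510,-405,230,1.39))
```

```text
[ 530.65381052 -230.48220467  271.07465057] [3.13953350e+00 6.31495076e-04 1.38796634e+00]
(array([-0.1754,  0.0114,  0.0411]), np.float64(-0.002))
```

Request:
send_rows(
  commands=[
    [[-0.038,0.003,0.01],0],
    [[-0.076,0.006,0.02],0],
    [[-0.115,0.009,0.03],0],
    [[-0.15,0.011,0.035],0],
    [[-0.17,0.011,0.04],0],
    [[-0.175,0.011,0.04],0],
    [[-0.175,0.011,0.04],0],
    [[-0.175,0.011,0.04],0],
  ],
)

```text
clock: 3.58
eef_pos: [511.0, -402.1, 230.9]
eef_rot: [3.141, 0.0, 1.39]
wrist_force: [0.1, -0.2, -0.2]
finger_gap: 93.8
```

Run:
```python
from h import *
s=manip.read_state();im=manip.camera("wrist");cv2.imwrite("pics/w3.png",im[:,:,::-1])
import pickle;pickle.dump(s,open("pics/w3.pkl","wb"))
print(s['clock'],s['eef_pos'],s['eef_rot'],abs(s['qd']).max())
```

```text
3.5833 [ 511.02433947 -402.06681593  230.94558825] [3.14087149e+00 1.99559772e-04 1.39031175e+00] 0.017449334852716915
```

View pics/w3.png

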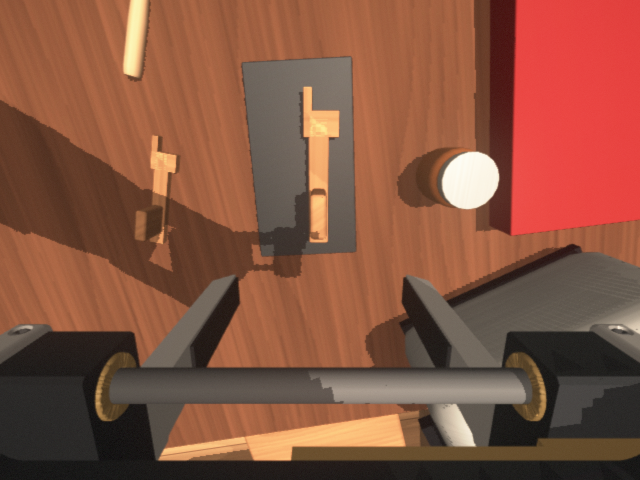

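Run:
```python
import cv2
im=cv2.imread("pics/w3.png")
cv2.imwrite("pics/w3z.png",cv2.resize(im[45:265,235:365],None,fx=4,fy=4,interpolation=cv2.INTER_CUBIC)[:])
im=cv2.imread("pics/w3z.png");print(im.shape)
cv2.imwrite("pics/w3a.png",im[:450]);cv2.imwrite("pics/w3b.png",im[430:])
```

```text
(880, 520, 3)
```

View pics/w3a.png

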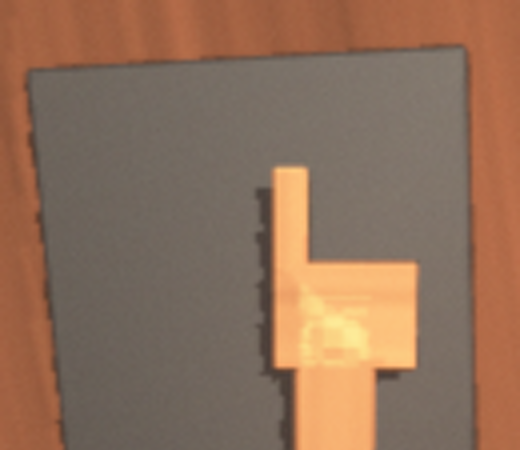

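View pics/w3b.png

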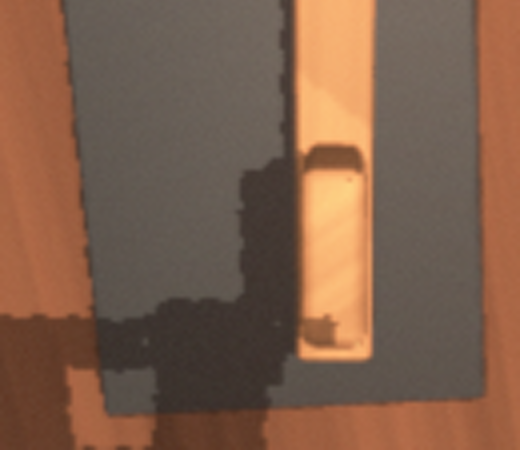

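Run:
```python
from h import *
import pickle
s=pickle.load(open("pics/w3.pkl","rb"));c=cam("wrist",s)
f=lambda z:(np.array(z)+.5)/4-.5+np.array((235,45))
P=ray(c,f([(273,167),(308,166),(308,262),(418,262),(417,369),(273,369),(297,788),(373,787)]),26)
t,th,r=fitrect(P,[100,100,75,75,45,45,-85,-85],[18,8,8,-24,-24,18,12,-12]);print("stick",t,th,r)
d=np.array([np.cos(th),np.sin(th)]);print("fin",t-40*d)
F=ray(c,f([(303,600),(368,600),(368,779),(303,779)]),86)[:,:2];print(F,F.mean(0))
S=ray(c,f([(30,70),(465,46),(485,828),(106,845)]),8)
a=fitrect(S,[120,120,-120,-120],[65,-65,-65,65]);print("slate",a)
Rm=R.from_euler('z',a[1]).as_matrix()[:2,:2];print("stick in slate",(t-a[0])@Rm,th-a[1])
print("jar",ray(c,(469,180),90))
fx,fy=t-40*d
print(rel(fx,fy,110,th),th)
```

```text
stick [ 517.15137803 -356.9756898 ] 1.3874569636956575 1.3105393513614558
fin [ 509.85881881 -396.30530435]
[[ 506.21235665 -370.79884313]
 [ 523.16232141 -373.89587037]
 [ 514.57708082 -422.30163325]
 [ 496.99602194 -419.08783461]] [ 510.2369452  -396.52104534]
slate (array([ 500.08756017, -340.81052233]), np.float64(1.4392980925627568), np.float64(1.64163889475833))
stick in slate [-13.78820567 -19.03606849] -0.05184112886709924
jar [[ 671.00608164 -384.97455492   90.        ]]
(array([ 0.0051, -0.0024,  0.1212]), np.float64(0.0036)) 1.3874569636956575
```

Request:
send_rows(
  commands=[
    [[0.005,-0.002,0.03],0.004],
    [[0.005,-0.002,0.06],0.004],
    [[0.005,-0.002,0.09],0.004],
    [[0.005,-0.002,0.115],0.004],
    [[0.005,-0.002,0.121],0.004],
    [[0.005,-0.002,0.121],0.004],
    [[0.005,-0.002,0.121],0.004],
    [[0.005,-0.002,0.121],0.004],
  ],
)

```text
clock: 4.3
eef_pos: [510.6, -398.0, 111.7]
eef_rot: [3.139, 0.002, 1.386]
wrist_force: [-0.0, 0.5, 0.8]
finger_gap: 94.0
```

Run:
```python
from h import *
s=manip.read_state();im=manip.camera("wrist");cv2.imwrite("pics/w4.png",im[:,:,::-1])
print(s['clock'],s['eef_pos'],s['eef_rot'])
print(rel(510,-396.4,36,1.388))
```

```text
4.3 [ 510.64539491 -398.01062918  111.70425401] [3.13869269e+00 1.64971642e-03 1.38628866e+00]
(array([ 0.0016, -0.0008,  0.0755]), np.float64(-0.0018))
```

View pics/w4.png

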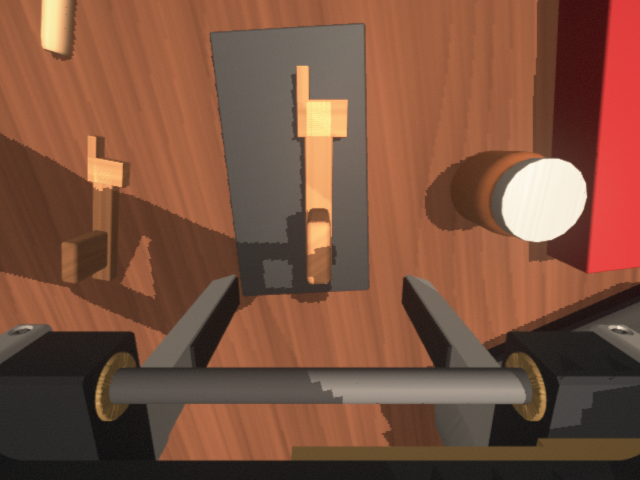

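The fin at (318,250) is centred between the fingers (midline ≈320). Descending, then closing.

Request:
send_rows(
  commands=[
    [[0.001,-0.001,0.02],-0.002],
    [[0.0015,-0.001,0.04],-0.002],
    [[0.0015,-0.001,0.06],-0.002],
    [[0.0015,-0.001,0.072],-0.002],
    [[0.0015,-0.001,0.0755],-0.002],
    [[0.0015,-0.001,0.0755],-0.002],
    [[0.0015,-0.001,0.0755],-0.002],
    [[0.0015,-0.001,0.0755],-0.002],
  ],
)

```text
clock: 5.02
eef_pos: [509.6, -396.6, 35.3]
eef_rot: [3.14, 0.001, 1.388]
wrist_force: [0.3, 0.0, -0.1]
finger_gap: 94.1
```

Request:
send_rows(
  commands=[
    [[0,0,0],0],
    [[0,0,0],0],
    [[0,0,0],0],
    [[0,0,0],0],
    [[0,0,0],0],
    [[0,0,0],0],
    [[0,0,0],0],
    [[0,0,0],0],
  ],
  hand=1,
  force=50,
)

```text
clock: 5.68
eef_pos: [509.0, -396.1, 33.7]
eef_rot: [-3.142, -0.0, 1.388]
wrist_force: [-0.7, -0.6, 0.3]
finger_gap: 44.1
```

Run:
```python
from h import *
s=manip.read_state()
print(s['clock'],s['eef_pos'],s['eef_rot'],s['finger_gap'],s['wrist_force'])
```

```text
5.6833 [ 508.96349949 -396.11020143   33.71546071] [-3.14152330e+00 -1.30692063e-05  1.38781091e+00] 44.106727369454774 [-0.67775098 -0.62034952  0.29171279]
```

Request:
send_rows(
  commands=[
    [[0,0,0],0],
    [[0,0,0],0],
    [[0,0,0],0],
    [[0,0,0],0],
    [[0,0,0],0],
    [[0,0,0],0],
    [[0,0,0],0],
    [[0,0,0],0],
  ],
)

```text
clock: 6.35
eef_pos: [508.9, -396.1, 33.7]
eef_rot: [-3.141, -0.0, 1.388]
wrist_force: [-0.4, 0.7, -0.9]
finger_gap: 17.8
```

Run:
```python
from h import *
s=manip.read_state()
print(s['clock'],s['eef_pos'],s['eef_rot'],s['finger_gap'],s['wrist_force'])
for i in range(2): manip.camera("side"); print(manip.read_state()['eef_pos'])
```

```text
6.35 [ 508.93099653 -396.08382534   33.69754019] [-3.14144947e+00 -7.16227320e-05  1.38778656e+00] 17.782140786788382 [-0.43179145  0.68305376 -0.85740145]
[ 508.94096653 -396.1198856    33.72275446]
[ 508.95762823 -396.11281629   33.7227661 ]
```

```bash
cat >> h.py <<'E'
ST=np.array([570.6,128.2]);STH=0.117
def fin_target(sx,sy,sole,yawrel=0,frm=None):
    """stick origin at slicer (sx,sy), nose along feed, sole height -> rel move"""
    th=STH+yawrel; Rm=R.from_euler('z',STH).as_matrix()[:2,:2]
    o=ST+Rm@np.array([sx,sy]); yaw=th+np.pi/2
    f=o-40*np.array([np.cos(yaw),np.sin(yaw)])
    return rel(f[0],f[1],sole+25.7,yaw,frm)
def stick_now():
    s=manip.read_state();yaw=s['eef_rot'][2];o=s['eef_pos'][:2]+40*np.array([np.cos(yaw),np.sin(yaw)])
    Rm=R.from_euler('z',STH).as_matrix()[:2,:2]
    return np.round([*((o-ST)@Rm),s['eef_pos'][2]-25.7,yaw-np.pi/2-STH],3),np.round(s['wrist_force'],1),s['finger_gap'],s['clock']
E
python3 - <<'E'
from h import *
print(fin_target(-75,-137,80),stick_now())
E
```

```text
(array([ 0.3355, -0.0541, -0.072 ]), np.float64(-0.3)) (array([-1.10605e+02, -4.75319e+02,  8.02300e+00, -3.00000e-01]), array([-0.3, -0.1, -1.4]), 17.566467052617842, 6.45)
```

Request:
send_rows(
  commands=[
    [[0,0,-0.005],0],
    [[0,0,-0.015],0],
    [[0,0,-0.03],0],
    [[0,0,-0.05],0],
    [[0,0,-0.07],0],
    [[0,0,-0.075],0],
    [[0,0,-0.075],0],
    [[0,0,-0.075],0],
  ],
)

```text
clock: 7.12
eef_pos: [508.8, -396.0, 108.3]
eef_rot: [-3.141, -0.0, 1.388]
wrist_force: [0.4, 0.0, -1.8]
finger_gap: 17.6
```

Run:
```python
from h import *
print(fin_target(-75,-137,80),stick_now())
im=manip.camera("wrist");cv2.imwrite("pics/w5.png",im[:,:,::-1])
```

```text
(array([ 0.3354, -0.054 ,  0.0026]), np.float64(-0.3)) (array([-1.10744e+02, -4.75171e+02,  8.26020e+01, -3.00000e-01]), array([ 0.4,  0. , -1.8]), 17.55911370794568, 7.1167)
```

View pics/w5.png

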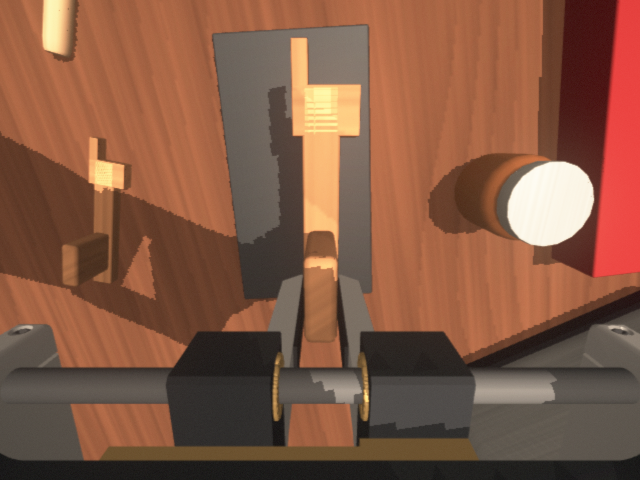

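The stick is lifted, level and centred in the fingers. Notch corner at about (308,85). Next I travel to the open side of the slicer.

Request:
send_rows(
  commands=[
    [[0.03,-0.004,0],-0.04],
    [[0.07,-0.01,0],-0.08],
    [[0.11,-0.017,0],-0.12],
    [[0.15,-0.024,0],-0.16],
    [[0.19,-0.031,0],-0.2],
    [[0.23,-0.038,0],-0.24],
    [[0.27,-0.045,0],-0.28],
    [[0.3,-0.05,0],-0.3],
  ],
)

```text
clock: 7.83
eef_pos: [513.4, -89.1, 107.6]
eef_rot: [-3.14, -0.001, 1.691]
wrist_force: [0.9, 0.4, -1.3]
finger_gap: 17.2
```

Run:
```python
from h import *
print(fin_target(-75,-137,45),stick_now())
```

```text
(array([0.0321, 0.0073, 0.0369]), np.float64(0.0032)) (array([-8.23110e+01, -1.69148e+02,  8.19290e+01,  3.00000e-03]), array([ 0.9,  0.4, -1.3]), 17.16234226774431, 7.8333)
```

Request:
send_rows(
  commands=[
    [[0.015,0.003,0.01],0.003],
    [[0.028,0.006,0.02],0.003],
    [[0.032,0.007,0.03],0.003],
    [[0.032,0.007,0.037],0.003],
    [[0.032,0.007,0.037],0.003],
    [[0.032,0.007,0.037],0.003],
    [[0.032,0.007,0.037],0.003],
    [[0.032,0.007,0.037],0.003],
  ],
)

```text
clock: 8.5
eef_pos: [517.8, -60.1, 72.2]
eef_rot: [3.141, 0.0, 1.684]
wrist_force: [0.2, -0.1, -1.1]
finger_gap: 17.3
```

Run:
```python
from h import *
print(fin_target(-75,-137,23.5),stick_now())
s=manip.read_state();import pickle;pickle.dump(s,open("pics/w6.pkl","wb"))
im=manip.camera("wrist");cv2.imwrite("pics/w6.png",im[:,:,::-1])
```

```text
(array([ 0.0039, -0.0006,  0.023 ]), np.float64(-0.0039)) (array([-7.42260e+01, -1.40876e+02,  4.64680e+01, -4.00000e-03]), array([ 0.2, -0.1, -1.1]), 17.3035271738632, 8.5)
```

View pics/w6.png

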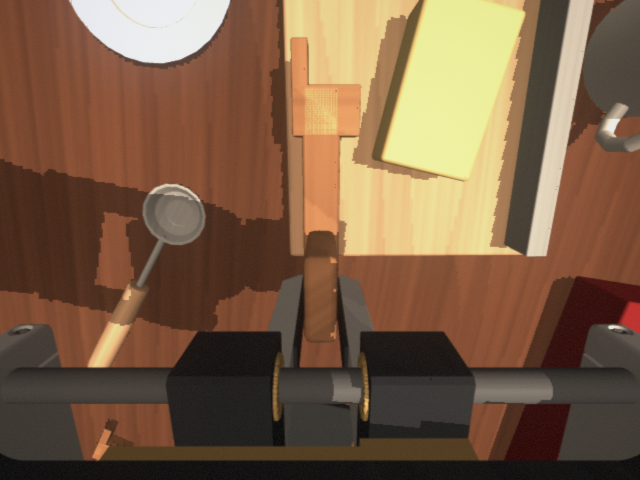

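Request:
send_rows(
  commands=[
    [[0.002,-0.001,0.007],-0.004],
    [[0.004,-0.001,0.014],-0.004],
    [[0.004,-0.001,0.02],-0.004],
    [[0.004,-0.001,0.0225],-0.004],
    [[0.004,0.002,0.0225],-0.004],
    [[0.004,0.006,0.0225],-0.004],
    [[0.004,0.01,0.0225],-0.004],
    [[0.004,0.012,0.0225],-0.004],
  ],
)

```text
clock: 9.22
eef_pos: [529.9, -54.1, 49.5]
eef_rot: [3.141, 0.0, 1.689]
wrist_force: [-0.2, 0.1, -0.7]
finger_gap: 17.5
```

Run:
```python
from h import *
print(fin_target(-25,-137,23),stick_now())
```

```text
(array([-0.0008,  0.0367,  0.0008]), np.float64(0.0011)) (array([-6.17120e+01, -1.36264e+02,  2.38280e+01,  1.00000e-03]), array([-0.2,  0.1, -0.7]), 17.518583938864804, 9.2167)
```

Request:
send_rows(
  commands=[
    [[0,0.004,0],0],
    [[0,0.008,0],0],
    [[0,0.012,0],0],
    [[0,0.016,0],0],
    [[0,0.02,0],0],
    [[0,0.024,0],0],
    [[0,0.028,0],0],
    [[0,0.032,0],0],
  ],
)

```text
clock: 9.88
eef_pos: [561.3, -50.3, 49.2]
eef_rot: [-3.142, -0.0, 1.689]
wrist_force: [-1.4, -1.0, -0.5]
finger_gap: 17.6
```

Run:
```python
from h import *
print(fin_target(-9,-137,23),stick_now())
im=manip.camera("wrist");cv2.imwrite("pics/w7.png",im[:,:,::-1])
```

```text
(array([-0.0009,  0.0211,  0.0005]), np.float64(0.001)) (array([-3.01560e+01, -1.36159e+02,  2.35310e+01,  1.00000e-03]), array([-1.4, -1. , -0.5]), 17.57404038449072, 9.8833)
```

View pics/w7.png

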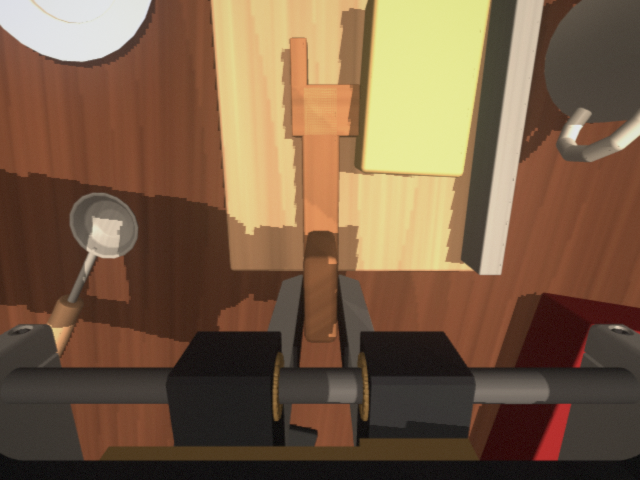

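The cheese has squared up against the head face; its rear edge is at v≈175 and a gap to the fence remains. I'll continue pushing.

Request:
send_rows(
  commands=[
    [[0,0.003,0],0],
    [[0,0.006,0],0],
    [[0,0.009,0],0],
    [[0,0.012,0],0],
    [[0,0.015,0],0],
    [[0,0.017,0],0],
    [[0,0.019,0],0],
    [[0,0.0205,0],0],
  ],
)

```text
clock: 10.6
eef_pos: [581.4, -47.9, 49.2]
eef_rot: [-3.141, -0.0, 1.689]
wrist_force: [-0.7, -0.6, -2.0]
finger_gap: 17.6
```

Run:
```python
from h import *
print(fin_target(-9,-137,23),stick_now())
im=manip.camera("wrist");cv2.imwrite("pics/w8.png",im[:,:,::-1])
```

```text
(array([-0.0009,  0.0008,  0.0005]), np.float64(0.001)) (array([-9.8840e+00, -1.3613e+02,  2.3494e+01,  1.0000e-03]), array([-0.7, -0.6, -2. ]), 17.631341994659405, 10.6)
```

View pics/w8.png

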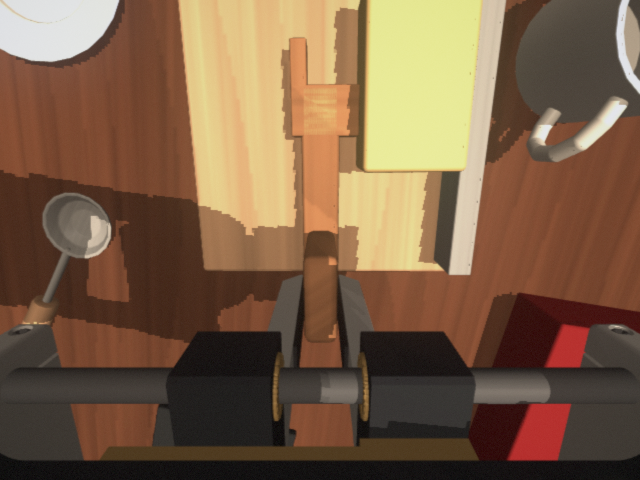

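Request:
send_rows(
  commands=[
    [[0,0.0005,0],0],
    [[0,0.001,0],0],
    [[0,0.0015,0],0],
    [[0,0.002,0],0],
    [[0,0.0022,0],0],
    [[0,0.0025,0],0],
    [[0,0.0025,0],0],
    [[0,0.0025,0],0],
  ],
)

```text
clock: 11.32
eef_pos: [583.4, -47.6, 49.2]
eef_rot: [-3.141, -0.0, 1.689]
wrist_force: [-5.6, -1.1, -0.4]
finger_gap: 17.5
```

Run:
```python
from h import *
print(stick_now(),manip.read_state()['moment'])
```

```text
(array([-7.82700e+00, -1.36136e+02,  2.34600e+01,  1.00000e-03]), array([-5.6, -1.1, -0.4]), 17.52219202621431, 11.3167) [-0.24712276  1.23039642  0.38183929]
```

Run:
```python
from h import *
s=manip.read_state();im=manip.camera("wrist");cv2.imwrite("pics/w9.png",im[:,:,::-1]);c=cam("wrist",s)
hsv=cv2.cvtColor(im,cv2.COLOR_RGB2HSV)
m=cv2.inRange(hsv,(24,60,120),(40,200,255));m=cv2.morphologyEx(m,cv2.MORPH_OPEN,np.ones((5,5)))
cs=max(cv2.findContours(m,0,2)[0],key=cv2.contourArea);x,y,w,h=cv2.boundingRect(cs);print(x,y,w,h)
cv2.imwrite("pics/w9m.png",m)
P=ray(c,[(375,170),(455,170),(368,60),(368,130)],65);Rm=R.from_euler('z',STH).as_matrix()[:2,:2];print((P[:,:2]-ST)@Rm)
# fence inner top edge
```

```text
364 0 116 169
[[  23.16022884 -110.68990076]
 [  68.86709013 -110.64072881]
 [  16.93112231  -54.01783465]
 [  18.30622541  -88.98530153]]
```

View pics/w9.png

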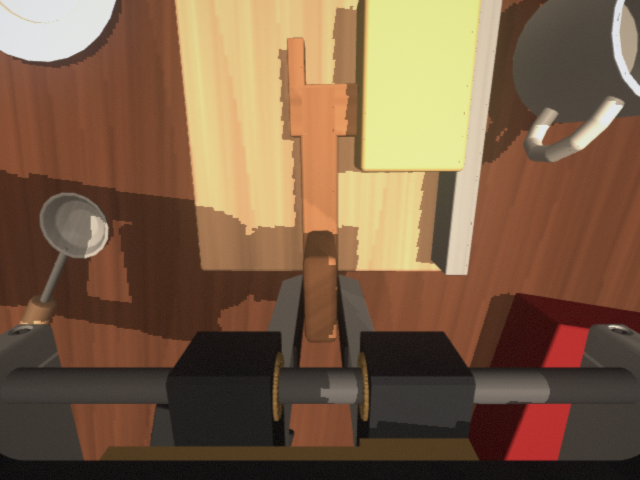

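The cheese is flush to the fence with its rear edge at slicer y≈-111, well before the line, and the wrist reads 5.6 N. Now I back the stick off sideways and swing the notch round behind the rear corner.

Request:
send_rows(
  commands=[
    [[0,-0.004,0],0],
    [[0,-0.01,0],0],
    [[0,-0.016,0],0],
    [[-0.005,-0.018,0],0],
    [[-0.025,-0.018,0],0],
    [[-0.05,-0.018,0],0],
    [[-0.075,-0.018,0],0],
    [[-0.088,-0.018,0],0],
  ],
)

```text
clock: 12.03
eef_pos: [576.3, -139.7, 49.5]
eef_rot: [3.141, 0.001, 1.687]
wrist_force: [-0.2, -0.4, -1.1]
finger_gap: 17.7
```

Run:
```python
from h import *
print(stick_now(),fin_target(22.5,-222,23))
```

```text
(array([ -25.561, -226.755,   23.84 ,   -0.   ]), array([-0.2, -0.4, -1.1]), 17.66183227204936, 12.0333) (array([0.0048, 0.0481, 0.0008]), np.float64(-0.0004))
```

Request:
send_rows(
  commands=[
    [[0,0.01,0],0],
    [[0,0.022,0],0],
    [[0,0.034,0],0],
    [[0,0.044,0],0],
    [[0,0.048,0],0],
    [[0,0.048,0],0],
    [[0,0.048,0],0],
    [[0,0.048,0],0],
  ],
)

```text
clock: 12.7
eef_pos: [623.4, -131.5, 49.2]
eef_rot: [-3.141, -0.0, 1.689]
wrist_force: [-0.4, -1.0, -0.7]
finger_gap: 17.2
```

Run:
```python
from h import *
s=manip.read_state();im=manip.camera("wrist");cv2.imwrite("pics/w10.png",im[:,:,::-1]);c=cam("wrist",s)
print(stick_now(),fin_target(22.5,-189,23))
```

```text
(array([ 2.21210e+01, -2.24137e+02,  2.36290e+01,  1.00000e-03]), array([ 0.1,  0.3, -1.1]), 17.899694646492662, 12.75) (array([0.0351, 0.0004, 0.0006]), np.float64(0.0008))
```

View pics/w10.png

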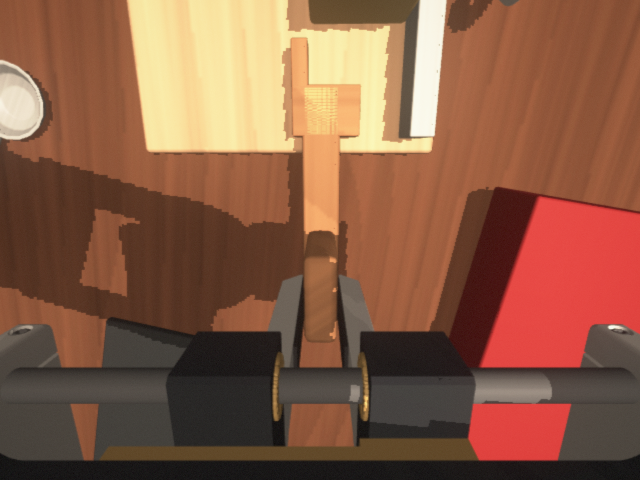

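Run:
```python
from h import *
c=cam("wrist",manip.read_state())
Rm=R.from_euler('z',STH).as_matrix()[:2,:2]
g=lambda p,z:np.round((ray(c,p,z)[:,:2]-ST)@Rm,1)
print("lip",g((308,60),41.5),g((308,84),41.5),"head",g((361,110),41.5))
im=cv2.imread("pics/w10.png");cv2.imwrite("pics/w10z.png",cv2.resize(im[0:100,280:440],None,fx=5,fy=5,interpolation=cv2.INTER_CUBIC))
```

```text
lip [[  14.5 -136.7]] [[  14.4 -149.6]] head [[  46.7 -164.2]]
```

View pics/w10z.png

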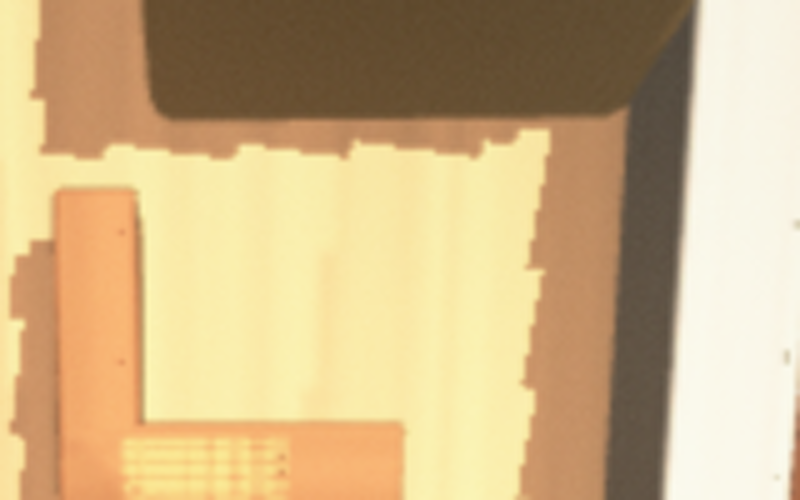

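Run:
```python
from h import *
c=cam("wrist",manip.read_state())
Rm=R.from_euler('z',STH).as_matrix()[:2,:2]
g=lambda p,z:np.round((ray(c,p,z)[:,:2]-ST)@Rm,1)
print(g([(309.7,21.5),(405.5,22),(402,80)],20))
```

```text
[[  15.1 -109.9]
 [  75.4 -110.2]
 [  75.4 -143.6]]
```

Request:
send_rows(
  commands=[
    [[0,-0.001,0],0],
    [[0.005,-0.0015,0],0],
    [[0.012,-0.0015,0],0],
    [[0.02,-0.0015,0],0],
    [[0.028,-0.0015,0],0],
    [[0.033,-0.0015,0],0],
    [[0.035,-0.0015,0],0],
    [[0.035,-0.0015,0],0],
  ],
)

```text
clock: 13.42
eef_pos: [618.3, -96.2, 49.3]
eef_rot: [3.142, 0.0, 1.69]
wrist_force: [0.0, 0.0, -1.0]
finger_gap: 17.4
```

Run:
```python
from h import *
s=manip.read_state();im=manip.camera("wrist");cv2.imwrite("pics/w11.png",im[:,:,::-1])
cv2.imwrite("pics/w11z.png",cv2.resize(im[0:150,240:440,::-1],None,fx=4,fy=4,interpolation=cv2.INTER_CUBIC))
print(stick_now())
```

```text
(array([ 2.10660e+01, -1.88857e+02,  2.36250e+01,  2.00000e-03]), array([-0.3,  0.3, -1.4]), 17.566452573293212, 13.4667)
```

View pics/w11z.png

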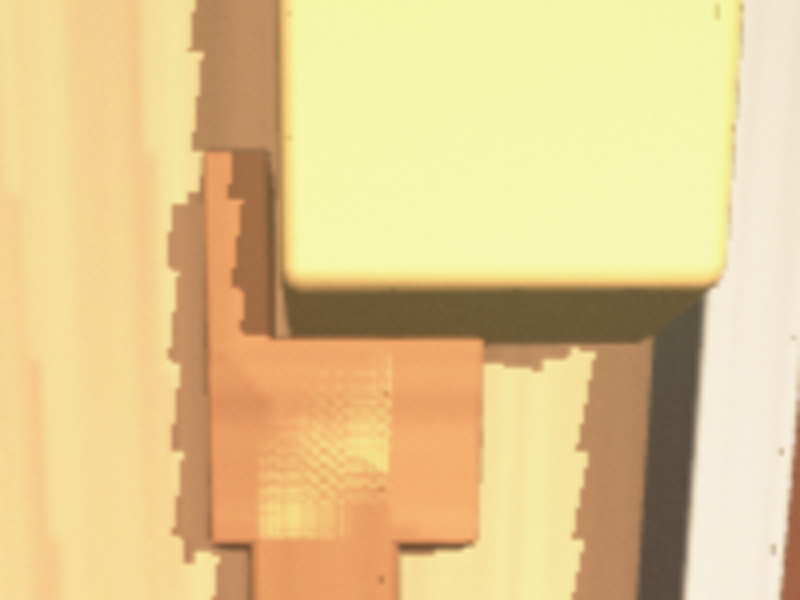

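The cheese's rear corner is inside the notch, with roughly 2–3 mm of gap to the lip and to the face. Closing toward the fence while edging forward.

Request:
send_rows(
  commands=[
    [[0,0.0007,0],0],
    [[0,0.0014,0],0],
    [[0,0.002,0],0],
    [[0,0.0026,0],0],
    [[0.001,0.0026,0],0],
    [[0.002,0.0026,0],0],
    [[0.003,0.0026,0],0],
    [[0.004,0.0026,0],0],
  ],
)

```text
clock: 14.13
eef_pos: [620.3, -92.7, 49.3]
eef_rot: [-3.141, 0.0, 1.689]
wrist_force: [-1.0, -3.0, -1.6]
finger_gap: 17.5
```

Run:
```python
from h import *
s=manip.read_state();im=manip.camera("wrist")
cv2.imwrite("pics/w12z.png",cv2.resize(im[0:150,240:440,::-1],None,fx=4,fy=4,interpolation=cv2.INTER_CUBIC))
print(stick_now(),s['moment'])
```

```text
(array([ 2.3551e+01, -1.8506e+02,  2.3607e+01,  1.0000e-03]), array([-1.3, -2.6, -0.8]), 17.739680173352987, 14.1833) [-0.6696062   0.38625837  0.16318852]
```

View pics/w12z.png

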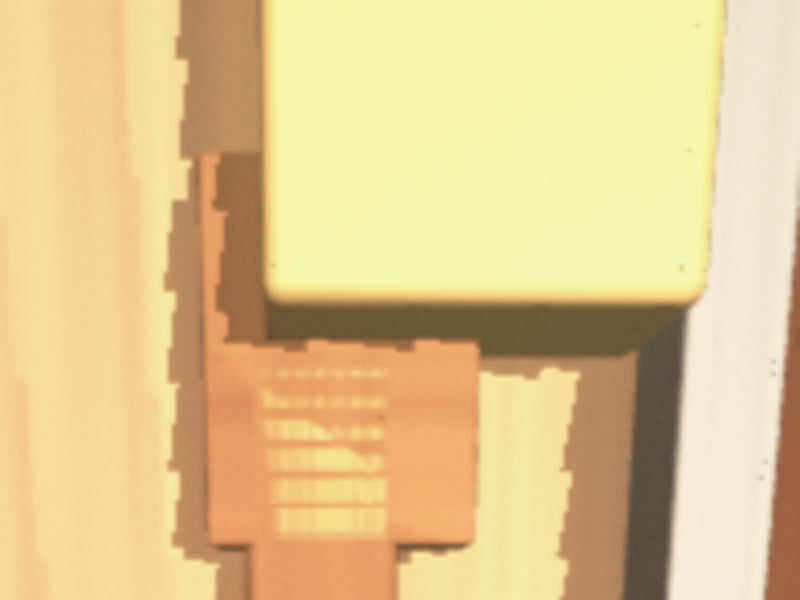

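Request:
send_rows(
  commands=[
    [[0.005,0.0005,0],0],
    [[0.01,0.0005,0],0],
    [[0.015,0.0005,0],0],
    [[0.02,0.0005,0],0],
    [[0.025,0.0005,0],0],
    [[0.03,0.0005,0],0],
    [[0.035,0.0005,0],0],
    [[0.04,0.0005,0],0],
  ],
)

```text
clock: 14.85
eef_pos: [616.0, -52.3, 49.3]
eef_rot: [-3.142, 0.0, 1.689]
wrist_force: [-2.5, -3.6, 0.1]
finger_gap: 17.9
```

Run:
```python
from h import *
s=manip.read_state();im=manip.camera("wrist")
cv2.imwrite("pics/w13z.png",cv2.resize(im[0:150,240:440,::-1],None,fx=4,fy=4,interpolation=cv2.INTER_CUBIC))
print(stick_now(),s['moment'])
```

```text
(array([ 2.40290e+01, -1.43729e+02,  2.35230e+01,  2.00000e-03]), array([-1.7, -1.6, -2.2]), 17.35840684745519, 14.9) [-0.94313592  0.6438632   0.22995368]
```

View pics/w13z.png

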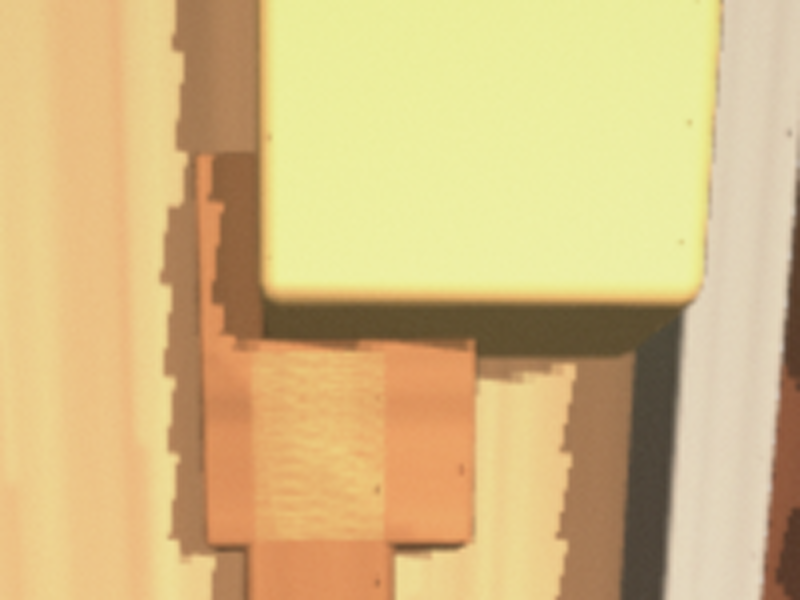

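Snug and parallel, with about 2 N sideways. Continuing.

Request:
send_rows(
  commands=[
    [[0.005,0.0003,0],0],
    [[0.01,0.0003,0],0],
    [[0.015,0.0003,0],0],
    [[0.02,0.0003,0],0],
    [[0.025,0.0003,0],0],
    [[0.03,0.0003,0],0],
    [[0.035,0.0003,0],0],
    [[0.038,0.0003,0],0],
  ],
)

```text
clock: 15.57
eef_pos: [611.8, -14.6, 49.2]
eef_rot: [-3.141, 0.0, 1.689]
wrist_force: [-3.0, -4.4, -0.2]
finger_gap: 17.7
```

Run:
```python
from h import *
s=manip.read_state();im=manip.camera("wrist")
cv2.imwrite("pics/w14z.png",cv2.resize(im[0:150,240:440,::-1],None,fx=4,fy=4,interpolation=cv2.INTER_CUBIC))
print(stick_now(),s['moment'])
```

```text
(array([ 2.42510e+01, -1.06256e+02,  2.35300e+01,  2.00000e-03]), array([-2. , -1.1, -1.2]), 17.60518261361305, 15.6167) [-1.06295132  0.70226136  0.27521627]
```

View pics/w14z.png

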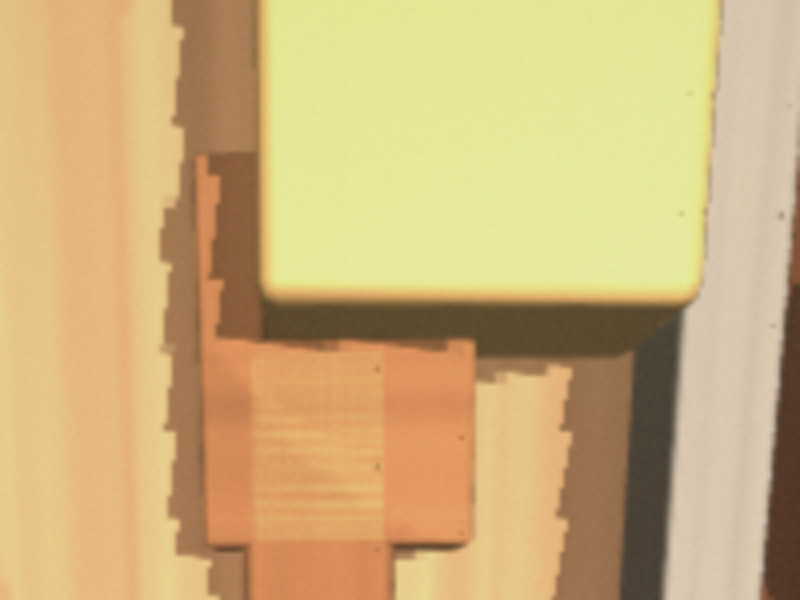

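Request:
send_rows(
  commands=[
    [[0.005,0.0002,0],0],
    [[0.01,0.0002,0],0],
    [[0.015,0.0002,0],0],
    [[0.02,0.0002,0],0],
    [[0.025,0.0002,0],0],
    [[0.03,0.0002,0],0],
    [[0.035,0.0002,0],0],
    [[0.04,0.0002,0],0],
  ],
)

```text
clock: 16.28
eef_pos: [607.3, 24.7, 49.2]
eef_rot: [-3.141, 0.0, 1.689]
wrist_force: [-2.7, -3.9, 0.3]
finger_gap: 17.4
```

Run:
```python
from h import *
print(stick_now())
```

```text
(array([ 2.4351e+01, -6.7118e+01,  2.3516e+01,  1.0000e-03]), array([-2.7, -3.9,  0.3]), 17.444963414531305, 16.2833)
```

Request:
send_rows(
  commands=[
    [[0.005,0.0002,0],0],
    [[0.01,0.0002,0],0],
    [[0.015,0.0002,0],0],
    [[0.02,0.0002,0],0],
    [[0.025,0.0002,0],0],
    [[0.03,0.0002,0],0],
    [[0.035,0.0002,0],0],
    [[0.04,0.0002,0],0],
  ],
)

```text
clock: 16.95
eef_pos: [602.8, 64.4, 49.2]
eef_rot: [-3.141, 0.0, 1.689]
wrist_force: [-3.4, -5.1, 0.0]
finger_gap: 17.5
```

Run:
```python
from h import *
s=manip.read_state();im=manip.camera("wrist")
cv2.imwrite("pics/w15.png",im[:,:,::-1])
print(stick_now(),s['moment'])
```

```text
(array([ 2.4430e+01, -2.6241e+01,  2.3472e+01,  1.0000e-03]), array([-2.9, -2.9, -0.4]), 17.303025052807296, 17.0) [-1.08657452  0.78554437  0.33914792]
```

View pics/w15.png

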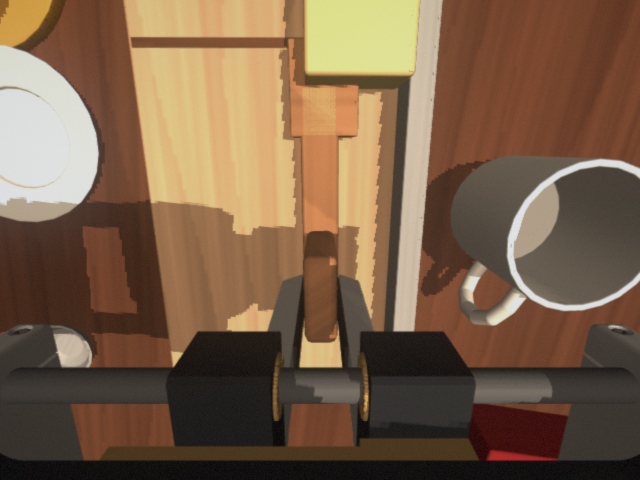

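The cheese is still flush with the fence (right edge at u≈415). About 16 mm remain, so I slow down for the last stretch.

Request:
send_rows(
  commands=[
    [[0.003,0,0],0],
    [[0.006,0,0],0],
    [[0.008,0,0],0],
    [[0.01,0,0],0],
    [[0.011,0,0],0],
    [[0.012,0,0],0],
    [[0.013,0,0],0],
    [[0.014,0,0],0],
  ],
)

```text
clock: 17.67
eef_pos: [601.2, 78.0, 49.2]
eef_rot: [-3.141, 0.0, 1.689]
wrist_force: [-2.6, -5.4, -0.4]
finger_gap: 17.6
```

Run:
```python
from h import *
print(stick_now())
```

```text
(array([ 2.4469e+01, -1.3379e+01,  2.3482e+01,  1.0000e-03]), array([-2.6, -5.4, -0.4]), 17.594095069149844, 17.6667)
```

Request:
send_rows(
  commands=[
    [[0.0005,0,0],0],
    [[0.001,0,0],0],
    [[0.0015,0,0],0],
    [[0.002,0,0],0],
    [[0.0025,0,0],0],
    [[0.003,0,0],0],
    [[0.003,0,0],0],
    [[0.003,0,0],0],
  ],
)

```text
clock: 18.33
eef_pos: [600.8, 81.0, 49.2]
eef_rot: [-3.141, 0.0, 1.689]
wrist_force: [-2.9, -4.5, -0.6]
finger_gap: 17.5
```

Run:
```python
from h import *
print(stick_now())
```

```text
(array([ 2.4479e+01, -1.0365e+01,  2.3484e+01,  1.0000e-03]), array([-2.9, -4.5, -0.6]), 17.460559406449658, 18.3333)
```

Not at the stop yet (the force is still sliding friction), so I keep creeping.

Request:
send_rows(
  commands=[
    [[0.0005,0,0],0],
    [[0.001,0,0],0],
    [[0.0015,0,0],0],
    [[0.002,0,0],0],
    [[0.0022,0,0],0],
    [[0.0025,0,0],0],
    [[0.0025,0,0],0],
    [[0.0025,0,0],0],
  ],
)

```text
clock: 19.0
eef_pos: [600.9, 82.0, 49.6]
eef_rot: [-3.142, 0.002, 1.688]
wrist_force: [-3.1, -14.2, 3.5]
finger_gap: 17.5
```

Run:
```python
from h import *
print(stick_now())
```

```text
(array([24.636, -9.421, 23.938,  0.   ]), array([ -3.1, -14.2,   3.5]), 17.549497597528603, 19.0)
```

The wrist force rose to 14 N, so the cheese has met the end stop. Confirming with the side and top views.

Run:
```python
from h import *
a=manip.camera("side")[:,:,::-1];b=manip.camera("top")[:,:,::-1]
a=cv2.resize(a[150:310,180:390],(630,480),interpolation=cv2.INTER_CUBIC);b=cv2.resize(b[170:290,170:340],None,fx=4.7,fy=4.7,interpolation=cv2.INTER_CUBIC)
cv2.imwrite("pics/s16.png",a);cv2.imwrite("pics/t16.png",b);print(stick_now())
```

```text
(array([24.623, -9.422, 23.941,  0.   ]), array([ -3.5, -13.8,   3.8]), 17.73766300371094, 19.1)
```

View pics/s16.png

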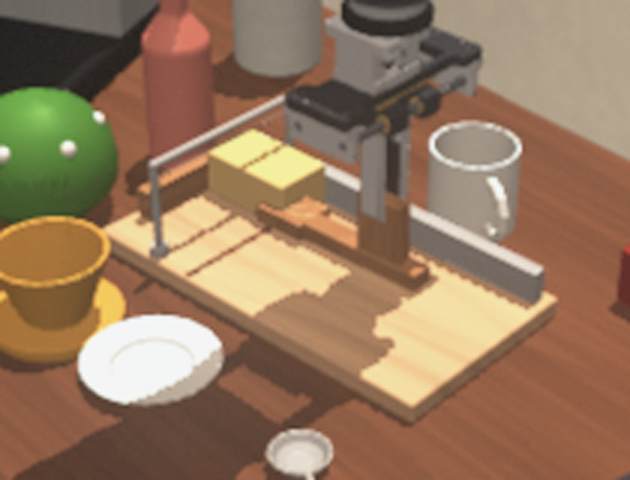

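View pics/t16.png

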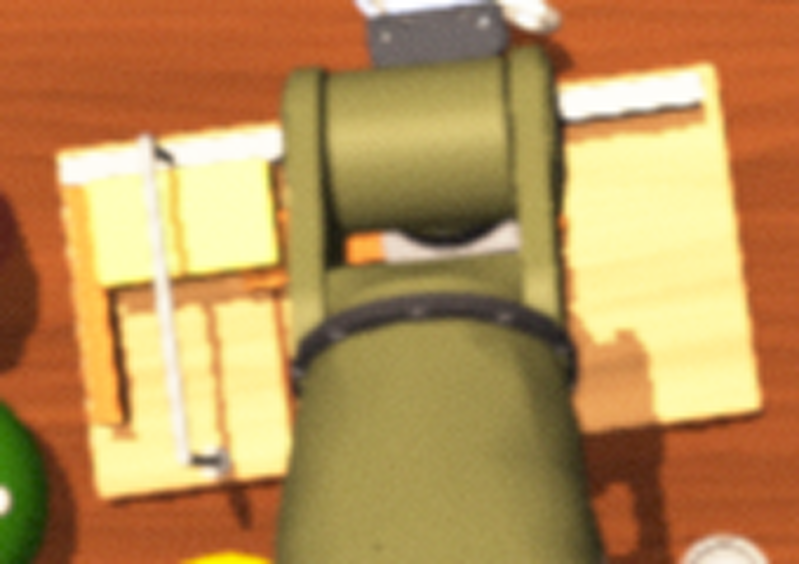

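Both views show the cheese under the bow, against both the stop and the fence. I release the pressure first, then ease the lip away and withdraw.

Request:
send_rows(
  commands=[
    [[-0.0008,0,0],0],
    [[-0.0015,-0.0003,0],0],
    [[-0.0018,-0.001,0],0],
    [[-0.002,-0.002,0],0],
    [[-0.003,-0.0035,0],0],
    [[-0.008,-0.0045,0],0],
    [[-0.018,-0.005,0],0],
    [[-0.03,-0.006,0],0],
  ],
)

```text
clock: 19.77
eef_pos: [598.3, 52.8, 49.3]
eef_rot: [3.141, -0.0, 1.689]
wrist_force: [-0.1, -0.1, -0.3]
finger_gap: 17.5
```

Request:
send_rows(
  commands=[
    [[-0.015,0,0],0],
    [[-0.03,0,0],0],
    [[-0.045,0,-0.005],0],
    [[-0.055,0,-0.015],0],
    [[-0.06,0,-0.03],0],
    [[-0.06,0,-0.045],0],
    [[-0.06,0,-0.06],0],
    [[-0.06,0,-0.06],0],
  ],
)

```text
clock: 20.43
eef_pos: [606.9, -7.3, 113.2]
eef_rot: [3.136, 0.001, 1.688]
wrist_force: [0.7, 1.1, -1.2]
finger_gap: 17.8
```

Run:
```python
from h import *
s=manip.read_state();im=manip.camera("wrist");c=cam("wrist",s)
cv2.imwrite("pics/w17.png",im[:,:,::-1])
a=manip.camera("side")[:,:,::-1];cv2.imwrite("pics/s17.png",cv2.resize(a[150:310,180:390],(787,600),interpolation=cv2.INTER_CUBIC))
print(stick_now())
```

```text
(array([ 1.8939e+01, -9.8157e+01,  8.4055e+01,  1.0000e-03]), array([-0.5,  0.4, -2.8]), 17.751888587203275, 20.5333)
```

View pics/w17.png

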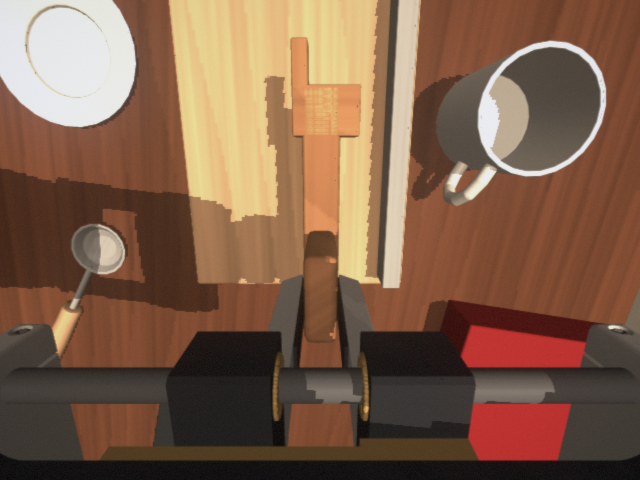

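View pics/s17.png

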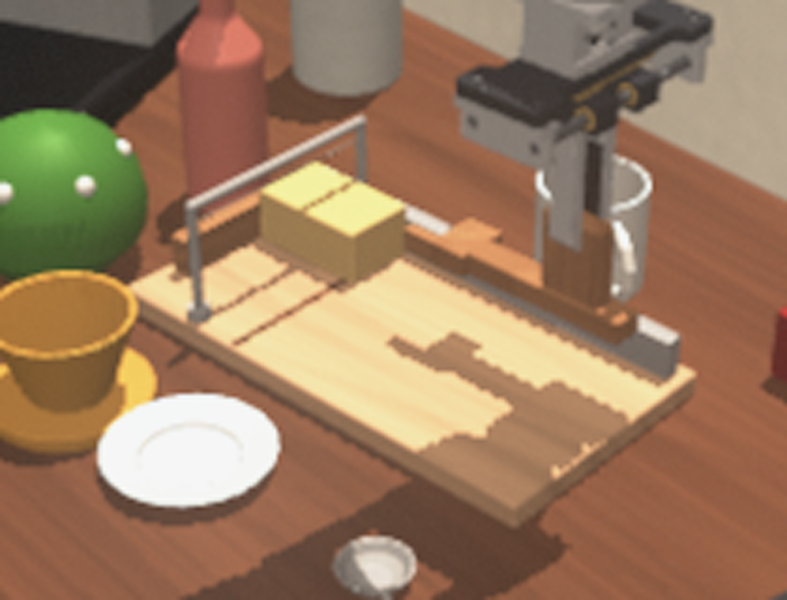

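Run:
```python
from h import *
a=manip.camera("top")[:,:,::-1];cv2.imwrite("pics/t17.png",cv2.resize(a[170:290,170:340],None,fx=4.7,fy=4.7,interpolation=cv2.INTER_CUBIC))
print(rel(499,-381,113,1.439))
```

```text
(array([-0.3593, -0.1494, -0.0041]), np.float64(0.2496))
```

View pics/t17.png

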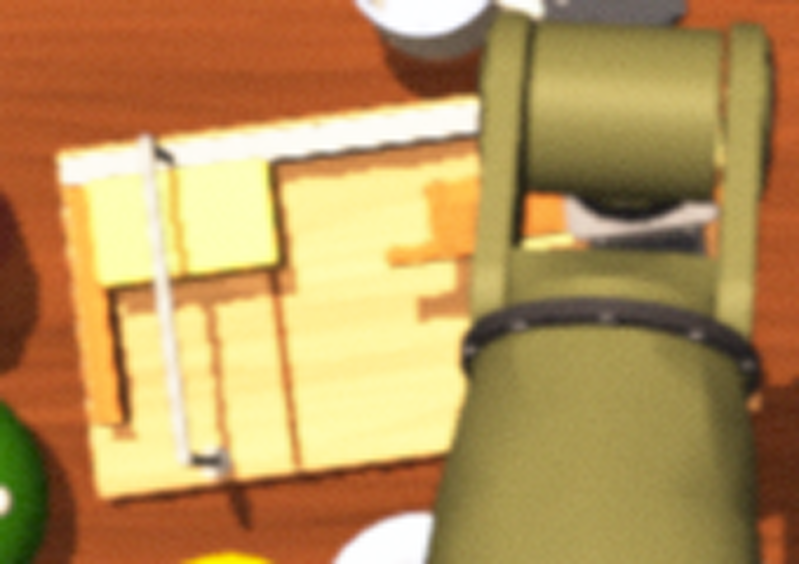

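The top view shows no gap between the cheese and either the fence or the stop (its corner is near (90,185)). Returning the stick.

Request:
send_rows(
  commands=[
    [[-0.03,-0.01,0],0.03],
    [[-0.065,-0.025,0],0.06],
    [[-0.1,-0.04,0],0.1],
    [[-0.135,-0.055,0],0.13],
    [[-0.17,-0.07,0],0.16],
    [[-0.205,-0.085,0],0.19],
    [[-0.24,-0.1,0],0.22],
    [[-0.275,-0.115,0],0.25],
  ],
)

```text
clock: 21.25
eef_pos: [522.2, -294.4, 108.2]
eef_rot: [-3.14, -0.001, 1.437]
wrist_force: [0.2, -0.5, -1.5]
finger_gap: 18.4
```

Run:
```python
from h import *
print(rel(495,-381,90,1.439),manip.read_state()['eef_pos'])
```

```text
(array([-0.0894, -0.0155,  0.0182]), np.float64(-0.0016)) [ 522.20799038 -294.44968524  108.20119298]
```

Request:
send_rows(
  commands=[
    [[-0.025,-0.004,0.003],-0.002],
    [[-0.05,-0.008,0.006],-0.002],
    [[-0.072,-0.012,0.01],-0.002],
    [[-0.085,-0.015,0.015],-0.002],
    [[-0.089,-0.015,0.018],-0.002],
    [[-0.089,-0.015,0.018],-0.002],
    [[-0.089,-0.015,0.018],-0.002],
    [[-0.089,-0.015,0.018],-0.002],
  ],
)

```text
clock: 21.92
eef_pos: [497.5, -378.0, 91.4]
eef_rot: [3.142, -0.0, 1.442]
wrist_force: [0.1, 0.9, -0.6]
finger_gap: 17.4
```

Run:
```python
from h import *
s=manip.read_state();print(rel(495,-381,34.5,1.439),s['eef_pos'],s['eef_rot'])
im=manip.camera("wrist");cv2.imwrite("pics/w18.png",im[:,:,::-1])
a=manip.camera("side")[:,:,::-1];cv2.imwrite("pics/s18.png",cv2.resize(a[290:450,320:530],(787,600),interpolation=cv2.INTER_CUBIC))
```

```text
(array([-0.0033, -0.0021,  0.0569]), np.float64(0.0031)) [ 497.49699917 -378.0325478    91.36124731] [ 3.14153455e+00 -1.69259400e-04  1.44209162e+00]
```

View pics/w18.png

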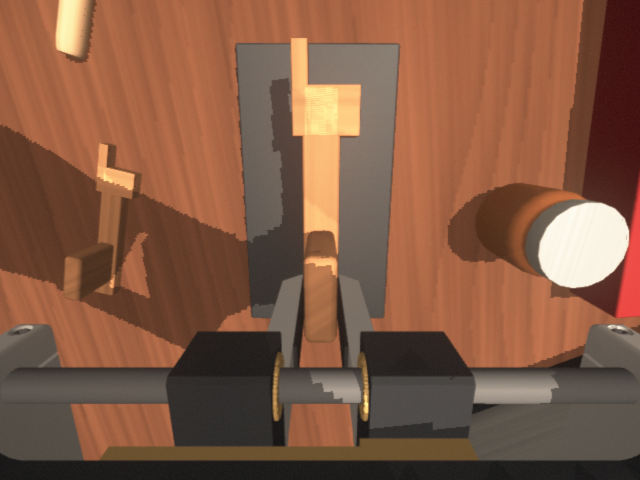

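View pics/s18.png

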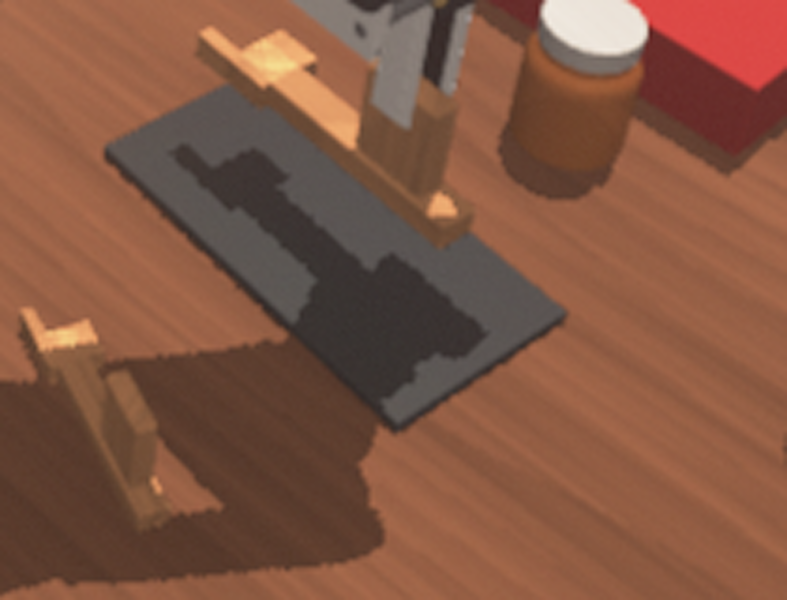

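The stick is level above the middle of the slate and parallel to it. Lowering gently.

Request:
send_rows(
  commands=[
    [[-0.001,-0.001,0.01],0],
    [[-0.002,-0.002,0.02],0],
    [[-0.003,-0.002,0.03],0],
    [[-0.003,-0.002,0.04],0],
    [[-0.003,-0.002,0.048],0],
    [[-0.003,-0.002,0.052],0],
    [[-0.003,-0.002,0.054],0],
    [[-0.003,-0.002,0.055],0],
  ],
)

```text
clock: 22.68
eef_pos: [494.5, -381.9, 36.0]
eef_rot: [-3.141, -0.0, 1.441]
wrist_force: [-0.0, 0.0, 0.0]
finger_gap: 17.4
```

Run:
```python
from h import *
s=manip.read_state();print(s['eef_pos'],s['eef_rot'],s['wrist_force'])
```

```text
[ 494.50958133 -381.86682217   35.95209953] [-3.14139612e+00 -1.22204693e-04  1.44081896e+00] [-0.01957604  0.03713326  0.03221779]
```

Request:
send_rows(
  commands=[
    [[0,0,0.0004],0],
    [[0,0,0.0008],0],
    [[0,0,0.0012],0],
    [[0,0,0.0016],0],
    [[0,0,0.002],0],
    [[0,0,0.0022],0],
    [[0,0,0.0022],0],
    [[0,0,0.0022],0],
  ],
)

```text
clock: 23.35
eef_pos: [494.5, -381.9, 34.1]
eef_rot: [3.142, 0.0, 1.441]
wrist_force: [0.1, 0.2, -0.6]
finger_gap: 17.3
```

Run:
```python
from h import *
s=manip.read_state();print(s['eef_pos'],s['eef_rot'],s['wrist_force'])
```

```text
[ 494.52973414 -381.87438871   34.07766739] [3.14155707e+00 3.57585313e-05 1.44083830e+00] [ 0.08715337  0.22945165 -0.61798598]
```

Request:
send_rows(
  commands=[
    [[0,0,0.0003],0],
    [[0,0,0.0005],0],
    [[0,0,0.0007],0],
    [[0,0,0.0007],0],
    [[0,0,0.0007],0],
    [[0,0,0.0007],0],
    [[0,0,0.0007],0],
    [[0,0,0.0007],0],
  ],
)

```text
clock: 24.02
eef_pos: [494.6, -382.0, 33.7]
eef_rot: [3.141, 0.0, 1.441]
wrist_force: [-1.4, 1.5, 5.6]
finger_gap: 17.6
```

Request:
send_rows(
  commands=[
    [[0,0,0],0],
    [[0,0,0],0],
    [[0,0,0],0],
    [[0,0,0],0],
    [[0,0,0],0],
    [[0,0,0],0],
    [[0,0,0],0],
    [[0,0,0],0],
  ],
  hand=-0.2,
)

```text
clock: 24.68
eef_pos: [494.5, -381.9, 33.3]
eef_rot: [-3.142, -0.0, 1.441]
wrist_force: [-0.2, -0.6, 0.1]
finger_gap: 56.2
```

Run:
```python
from h import *
s=manip.read_state();print(s['eef_pos'],s['wrist_force'],s['finger_gap'],s['clock'])
im=manip.camera("wrist");cv2.imwrite("pics/w19.png",im[:,:,::-1])
```

```text
[ 494.49319629 -381.87448347   33.31507522] [-0.18496432 -0.57877483  0.0634555 ] 56.23769944517986 24.6833
```

View pics/w19.png

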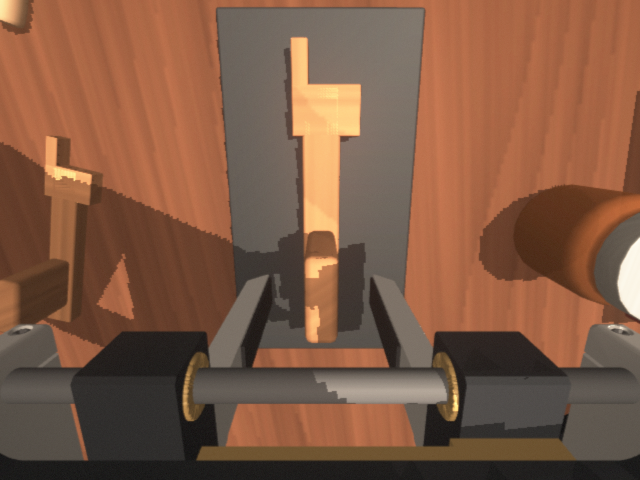

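The sole made contact (5.6 N) and the fingers are clear of the standing stick. Rising straight up.

Request:
send_rows(
  commands=[
    [[0,0,-0.01],0],
    [[0,0,-0.03],0],
    [[0,0,-0.06],0],
    [[0,0,-0.09],0],
    [[0,0,-0.12],0],
    [[0,0,-0.15],0],
    [[0,0,-0.17],0],
    [[0,0,-0.175],0],
  ],
  hand=-0.5,
)

```text
clock: 25.4
eef_pos: [495.3, -382.6, 213.3]
eef_rot: [3.136, 0.004, 1.441]
wrist_force: [-0.3, -1.1, -0.5]
finger_gap: 70.5
```

Request:
send_rows(
  commands=[
    [[-0.01,-0.02,-0.02],0],
    [[-0.02,-0.045,-0.04],0],
    [[-0.02,-0.07,-0.05],0],
    [[-0.02,-0.095,-0.05],0],
    [[-0.02,-0.115,-0.05],0],
    [[-0.02,-0.12,-0.05],0],
    [[-0.02,-0.12,-0.05],0],
    [[-0.02,-0.12,-0.05],0],
  ],
)

```text
clock: 26.07
eef_pos: [373.4, -386.2, 258.2]
eef_rot: [-3.142, -0.0, 1.441]
wrist_force: [0.1, -0.2, -0.8]
finger_gap: 70.2
```

Run:
```python
from h import *
s=manip.read_state();print(s['eef_pos'],s['wrist_force'],s['clock'])
im=manip.camera("top")[:,:,::-1];cv2.imwrite("pics/t20.png",im)
a=manip.camera("side")[:,:,::-1];cv2.imwrite("pics/s20.png",a)
z=cv2.resize(im[170:290,170:340],None,fx=4.7,fy=4.7,interpolation=cv2.INTER_CUBIC);cv2.imwrite("pics/t20z.png",z)
```

```text
[ 373.3905443  -386.20211714  258.1545621 ] [ 0.09888338 -0.16780004 -0.76367614] 26.0667
```

View pics/t20z.png

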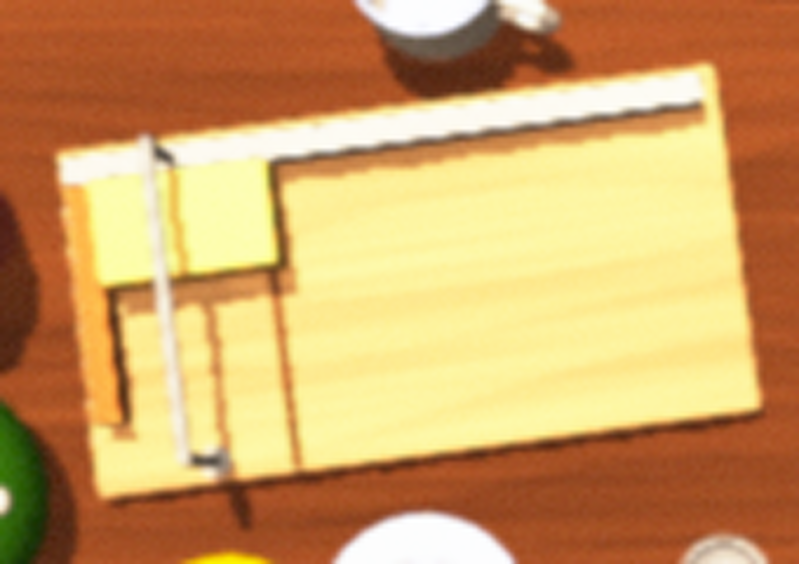

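View pics/t20.png

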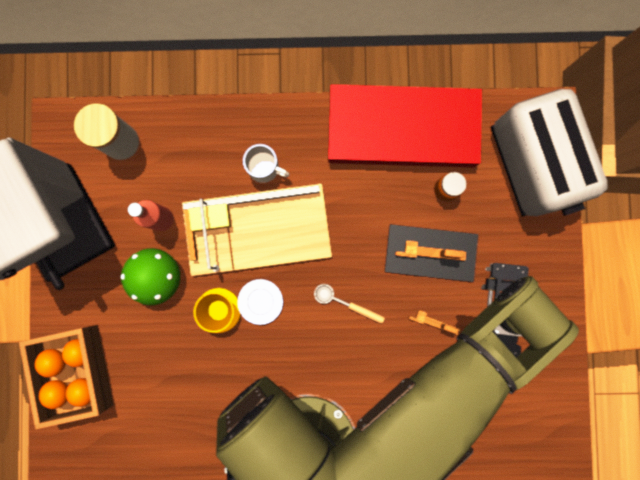

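View pics/s20.png

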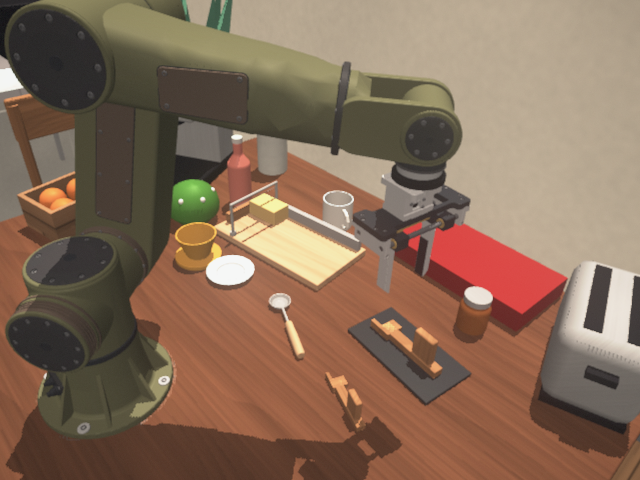

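Run:
```python
from h import *
c=cam("top");f=lambda z:(np.array(z)+.5)/4.7-.5+170.
Rm=R.from_euler('z',STH).as_matrix()[:2,:2]
P=ray(c,f([(268,160),(277,264),(107,284)]),65)[:,:2];print((P-ST)@Rm)
d0=cv2.absdiff(cv2.imread("pics/top0.png"),cv2.imread("pics/t20.png")).max(2)
for n,(x,y) in dict(mug=(262,163),bottle=(147,213),bowl=(150,277),dripper=(218,311),saucer=(261,302),spoon=(350,303),jar=(452,186)).items():print(n,(d0[y-25:y+25,x-25:x+25]>40).sum())
manip.sign_off()
```

```text
[[ 72.96640577  64.17184064]
 [ 15.06544274  66.54773336]
 [ 16.81207604 160.99552394]]
mug 0
bottle 0
bowl 0
dripper 0
saucer 0
spoon 0
jar 0
the job is handed in; nothing more can be done
```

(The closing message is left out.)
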